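# Put a returned lamp pack on charge under the shelf

## Robot

A 6-joint arm with a two-finger parallel gripper is mounted at the origin on the work surface. World frame = base frame: x ahead of the robot, y to its left, z up, the work surface at z = 0. Lengths are in m, angles in degrees, forces in N, time in s.
With the tool pointing down it reaches from about 0.4 to 0.825 m from the base axis. Payload 7 kg.
Tool frame: the origin (TCP) lies between the finger pads, 19 mm behind the fingertips; this is the grasp point; z points along the fingers, y is the line along which they close (so a half turn about z gives the same grasp; the last joint's range is limited). The gripper opens to 88 mm and grips with 3 to 60 N. Pads are 19 mm wide; open, the fingers measure 130 mm over their backs; the gripper's body (78 mm by 193 mm) begins 47 mm behind the grasp point.
Start: joints at [-58.149, 20.546, 0.682, 0, -70.136, -16.507], TCP at [0.179, -0.651, 0.245] pointing down, gripper open.
Joint ranges: [-176.03, 176.03], [-82.01, 121.73], [-58.28, 71.71], [-173.87, 95.51], [-174.79, -0.11], [-173.66, 173.66]. Speed limits (degrees/s): [136.94, 136.94, 172.46, 180, 180, 180].

## Interface

Orientations are given as [roll, pitch, yaw] about the fixed x, y, z axes, in that order (R = Rz(yaw) Ry(pitch) Rx(roll)).
In Python, from plant import ctrl gives the robot as it stands.
- The arm moves only by the tool move_arm, never from a script. Its argument "motion" is a list of rows, each a list of 3 entries, a list of its own where there are three numbers: the shift along the tool's x, y, z in mm, then the turn, a rotation vector about the tool's x, y, z in degrees, then the closure, from 0 (fully open) to 1 (shut). A call has 1 to 10 rows; each row is the pose to reach, as a shift and turn from the pose commanded when the call began, along the tool's axes at that moment; what a row does not reach only later rows make up. A row lasts 1/12 s, in which the tool goes at most 41.7 mm and 7.16 degrees, less where a joint would pass 70% of its speed; a pose out of reach is approached as far as the arm can. A call with a gripper value outside its range is refused whole. The fingers move at their own pace and stop on an object; the grip force is fixed at half the most. Time passes only in rows, so rows that repeat a pose let the fingers close. It gives the time, the measured TCP pose, the force, the opening and the grip force at its end, in the units of the state.
- ctrl.get_obs(): the state, without advancing time (a new reading comes with each control period).
- ctrl.snapshot(name): name is "scene" or "top"; returns a dict with "color" (480x640x3 uint8, blue, green, red), "camera_matrix" (3x3 intrinsics, pixels), "cam_to_world" (4x4, takes a point from camera to world coordinates). Camera axes: x right, y up, looking along -z (the intrinsics and any distortion apply to the point x, -y, -z); pixel columns grow to the right and rows downward; lengths in m; the calibration is good to about 2 mm. A picture is of the moment at which its call begins. There is no depth.
- ctrl.close_job(): hands the job in; it is judged then, once.
The state is a dict: "clock": time; "joint_pos": joint angles; "qvel": joint speeds; "tau": joint torques, N m; "tool_pos": TCP position; "orientation": TCP orientation; "force": force on the tool from outside, world axes, zero at the start; "moment": the same for the moment, N m; "opening": finger opening in m; "gripper_force": force on a finger pad.
Only numpy, scipy, OpenCV 4.12 (cv2) and the standard library are available. Lean on these libraries where they do the work, as an engineer would, in place of code of your own. Each camera call takes 0.05 s, during which the arm holds its last target. There are 200 camera calls.

## Task

Put the returned lamp on charge: first slide the red-gripped keeper fully aside from the empty charging slot, then take the yellow lamp pack off its sloping return stand and stand it upright in that slot under the oak shelf, contact strips to the back and pushed gently home against the copper block. Then slide the keeper fully back across its front and let go. Do not disturb the lamp already on charge, the reflector cup or the red tally token.

Things in the scene. Friction and masses are not known exactly. Their poses are not given: they have to be found in the camera images.
- lamp: Returned lamp pack: yellow box with black top, 80 deep (its x) x 30 thick (y) x 110 mm tall (z), about 0.3 kg. Origin: centre of underside; +x points to its rear edge with two flush copper strips. At the start it leans in the stand, its z axis 0.6 rad from vertical towards the stand's +x (away from the robot); pinch it across y, near the top, tool pointing down; it lifts straight up.
- lamp_contact (a point): Centre of the lamp's contact strips, on its rear edge: lamp frame (40, 0, 30) mm.
- stand: Return stand, fixed, left or right of the rack: steel trough on a blue foot 135 x 70 mm (x -45 to +90 mm). Origin on the table; the lamp's underside centre starts 45 mm above it, with the same yaw. The trough's cheeks cover only the lamp's lowest 28 mm; the back rest reaches 95 mm above the table.
- charger: Charging rack, fixed, open to the robot (-x): base 190 x 280 x 12 mm (x -100 to +90), origin on the table. Two slots (empty: y +15 mm; other lamp: y -85 mm) open to front and top: walls 45 mm high, 37 mm apart, x -45 to +40 mm, closed at the back by a copper block 48 mm high.
- shelf_edge (a point): Middle of the lower front edge of the oak shelf over both slots: 150 mm above the table, 8 mm in front of point slot in x. From here the shelf reaches 86 mm back and 150 mm to either side, 22 mm thick. It hides the rear of the slots from above: a lamp goes in from the front, held near its front edge with the tool tilted about 35 deg, fingers pointing away from the robot.
- slot (a point): Floor of the empty slot, 12 mm above the table; axes as the rack. The lamp's origin belongs here, its axes along the rack's, when home. Clearance 3.5 mm on either side of the lamp.
- slot_contact (a point): Face of the copper block in the empty slot, 30 mm above the slot floor and 40 mm behind point slot. lamp_contact meets it when the lamp is home.
- keeper (a joint): Keeper sliding across the front of the empty slot, in m: 0 = fully closed, 0.085 = fully open, along the rack's +y (robot's left). Stays where left, about 1.5 N friction. Starts nearly closed (0 to 0.015).
- keeper_grip (a point): Point in the keeper's red grip, 69 mm above the table, moving with it: 79 mm in front of point slot, at the slot's y when closed. The grip is an upright post 18 (x) x 20 mm (y), top 85 mm above the table, free above 26 mm; pinch along y from above. The black plate behind it is 56 mm wide, top 50 mm above the table, and stands 8 mm in front of a lamp that is home.
- lamp_b: Bystander: an equal lamp pack standing on charge in the other slot; origin at the centre of its underside.
- cup: Bystander: chrome reflector cup, bowl 76 mm across, 50 mm high, origin at the centre of its underside, on the table across from the stand.
- token: Bystander: red enamel tally token, disc 66 mm across, 6 mm thick, flat on the table in front of the rack; origin at the centre of its underside.

How it is judged (in metres and radians):
On the way, in this order (a step that is already met when the one before it is completed fails the run):
1. The keeper is slid aside: open by more than 65 mm (value of joint keeper above 0.065 m), for 0.2 s.
2. The lamp is off the stand and held upright (within 0.2 rad), clear of the stand (horizontal distance between lamp and stand above 0.1 m and angle between lamp's own z axis and vertical below 0.2 rad and value of joint keeper above 0.055 m), for 0.1 s.
3. The lamp stands upright in the slot, home against the copper block, with the keeper still open (distance between lamp_contact and slot_contact below 0.009 m and y of lamp in the frame of slot between -0.007 and 0.007 m and z of lamp in the frame of slot below 0.005 m and angle between lamp's own z axis and vertical below 0.08 rad and value of joint keeper above 0.055 m), for 0.2 s.
At the end, for the whole second after the job is handed in: The lamp stands at rest, upright within 0.08 rad, on the floor of the empty slot (within 5 mm), within 7 mm of its centre line, its contact strips within 9 mm of the contact point on the copper block; the keeper is closed to within 8 mm; other lamp, cup and token undisturbed (distance between lamp_contact and slot_contact below 0.009 m and y of lamp in the frame of slot between -0.007 and 0.007 m and z of lamp in the frame of slot below 0.005 m and angle between lamp's own z axis and vertical below 0.08 rad and value of joint keeper below 0.008 m and linear speed of lamp below 0.02 m/s); the robot touches nothing.
It fails at once if The lamp already on charge is moved by more than 12 mm or tipped (distance of lamp_b from where it was at the start of the episode above 0.012 m or angle between lamp_b's own z axis and vertical above 0.15 rad).
It fails at once if The reflector cup is moved by more than 15 mm (distance of cup from where it was at the start of the episode above 0.015 m).
It fails at once if The tally token is moved by more than 15 mm (distance of token from where it was at the start of the episode above 0.015 m).
It fails at once if The lamp is struck or rammed against the rack with more than 60 N (contact force between lamp and charger above 60 N).
It also fails if it takes over 72 s, if anything falls off the work surface, if the arm or the gripper's body presses on something with over 40 N, if the wrist force passes 120 N, or if a joint passes its speed limit or range.

## Working session

There is one attempt and no reset: what is moved stays moved. The work goes in short steps, Python scripts to look and compute and a tool call to move; the robot and the scene stay as the last step left them, time stands still between calls to the robot, and variables do not carry over. Pictures are saved under pics/ and viewed, at most 10 in all, crops included, and the job is handed in when it is done.

Besides the shell and the picture viewer there is one more tool, called by a JSON object that holds its "name" and its "arguments". move_arm: Moves the arm, as the interface text tells. Its arguments: {"type":"object","properties":{"motion":{"type":"array"}},"required":["motion"]}

```bash
ls; mkdir -p pics; python3 - <<'E'
from plant import ctrl
import cv2
for n in("scene","top"):
    s=ctrl.snapshot(n); cv2.imwrite(f"pics/{n}0.png",s["color"]); print(n,s["camera_matrix"].tolist(),s["cam_to_world"].round(4).tolist(),[k for k in s])
print(ctrl.get_obs())
E
```

```text
pics
scene [[523.561705417484, 0.0, 324.56868620398797], [0.0, 523.561705417484, 236.67399836546704], [0.0, 0.0, 1.0]] [[0.9865, -0.1489, 0.0676, 0.6519], [0.1633, 0.8764, -0.4531, -0.4842], [0.0082, 0.4581, 0.8889, 1.0476], [0.0, 0.0, 0.0, 1.0]] ['color', 'camera_matrix', 'cam_to_world']
top [[559.5916144019656, 0.0, 315.1725137428645], [0.0, 559.5916144019656, 249.51264039261164], [0.0, 0.0, 1.0]] [[-0.0263, 0.9969, -0.0745, 0.4765], [-0.9994, -0.0245, 0.0252, 0.0077], [0.0233, 0.0752, 0.9969, 1.036], [0.0, 0.0, 0.0, 1.0]] ['color', 'camera_matrix', 'cam_to_world']
{'clock': 0.1, 'joint_pos': array([-5.81486830e+01,  2.05854426e+01,  6.41409673e-01, -1.54609278e-02,
       -7.01360698e+01, -1.65072961e+01]), 'qvel': array([ 0.02780996, -0.08572639,  0.13981188,  0.09636434,  0.07019446,
       -0.07195415]), 'tau': array([-1.51791290e-03, -5.84163845e+01,  2.93752581e+01,  7.01562747e+00,
        1.00997166e-02, -4.79220512e-05]), 'tool_pos': array([ 0.17848644, -0.65057403,  0.24456296]), 'orientation': array([ 1.79919069e+02, -8.82573492e-03, -1.64661236e+02]), 'force': array([ 0.25389237, -0.14447761,  0.221535  ]), 'moment': array([-0.00297306, -0.04183866, -0.05396971]), 'gripper_force': 0.0, 'opening': 0.08736451887378312}
```

View pics/scene0.png

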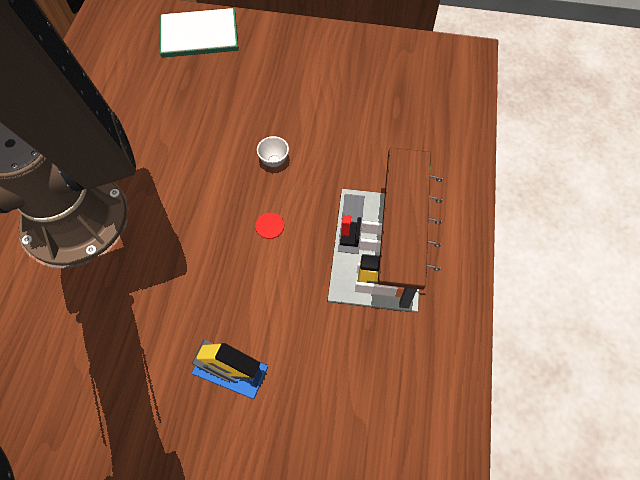

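View pics/top0.png

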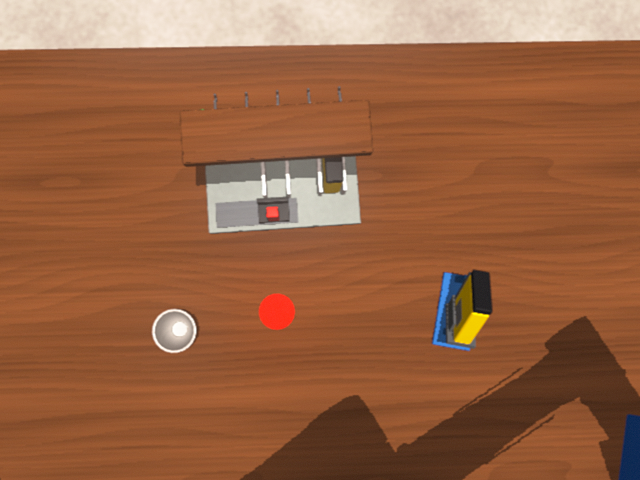

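The pictures show the rack in the top view at about (285,190), with the red grip at (272,212). The stand and lamp are at (463,310), the cup at (174,330) and the token at (277,311). I'll enlarge both areas to measure them.

```bash
cat > h.py <<'E'
import numpy as np, cv2
from scipy.spatial.transform import Rotation as Rn
def ray(s,u,v,z):
    K=s["camera_matrix"];T=s["cam_to_world"]
    d=T[:3,:3]@np.array([(u-K[0,2])/K[0,0],-(v-K[1,2])/K[1,1],-1.])
    o=T[:3,3]; return o+d*(z-o[2])/d[2]
def proj(s,P):
    K=s["camera_matrix"];T=s["cam_to_world"]
    p=(np.atleast_2d(P)-T[:3,3])@T[:3,:3]
    return np.c_[K[0,0]*p[:,0]/-p[:,2]+K[0,2],K[1,1]*p[:,1]/p[:,2]+K[1,2]]
def crop(im,x,y,w,h,k): return cv2.resize(im[y:y+h,x:x+w],None,fx=k,fy=k,interpolation=cv2.INTER_CUBIC)
E
python3 - <<'E'
from h import *
t=cv2.imread("pics/top0.png");s=cv2.imread("pics/scene0.png")
a=crop(t,200,140,170,100,4);b=crop(t,420,260,85,100,4)  #680x400, 340x400
c=np.zeros((600,800,3),np.uint8)
c[:300,:510]=crop(t,200,140,170,100,3); c[:300,510:]=crop(t,415,260,96,100,3)[:,:290][:300]if 0 else crop(t,420,260,97,100,3)[:,:290]
c[300:,:390]=crop(s,310,180,130,100,3)[:300]; 
c[300:,400:]=crop(s,185,325,100,75,4)
cv2.imwrite("pics/c1.png",c)
E
```

```text
(no output)
```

View pics/c1.png

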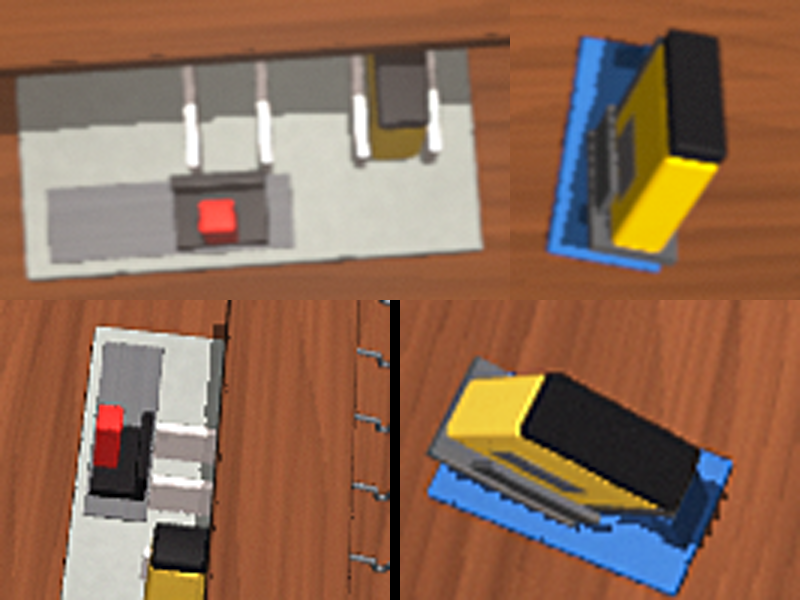

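```bash
cat > fit.py <<'E'
from h import *
from plant import ctrl
from scipy.optimize import least_squares
S={n:ctrl.snapshot(n) for n in("scene","top")}
tr=lambda x,y:(200+x/3,140+y/3); tl=lambda x,y:(420+(x-510)/3,260+y/3)
sr=lambda x,y:(310+x/3,180+(y-300)/3); sl=lambda x,y:(185+(x-400)/4,325+(y-300)/4)
rack=[("top",tr(28,279),(-100,140,12)),("top",tr(482,247),(-100,-140,12)),
 ("scene",sr(95,327),(-100,140,12)),("scene",(329.5,301),(-100,-140,12)),("scene",(418,311),(90,-140,12))]
lamp=[("top",tl(665,30),(40,15,110)),("top",tl(718,38),(40,-15,110)),("top",tl(725,160),(-40,-15,110)),("top",tl(668,155),(-40,15,110)),
 ("scene",sl(550,373),(-40,15,110)),("scene",sl(525,437),(-40,-15,110)),("scene",sl(700,450),(40,15,110)),("scene",sl(655,510),(40,-15,110))]
def fit(obs,tilt,z,x0):
    def f(p):
        R=Rn.from_euler("ZY",[p[2],tilt]).as_matrix()
        return np.concatenate([proj(S[n],R@np.array(q)/1e3+[p[0],p[1],z])[0]-uv for n,uv,q in obs])
    r=least_squares(f,x0,loss="soft_l1"); print(r.x[:2].round(4),np.degrees(r.x[2]).round(2)); print(r.fun.reshape(-1,2).round(1).tolist()); return r.x
p=fit(rack,0,0,[.65,.05,0])
l=fit(lamp,.6,.045,[.45,-.25,0])
c,s=np.cos(p[2]),np.sin(p[2])
def loc(P): d=P[:2]-p[:2]; return np.array([c*d[0]+s*d[1],-s*d[0]+c*d[1]]).round(4)
for n,uv in(("top",tr(217,218)),("top",tr(217,203))): print("grip",loc(ray(S[n],*uv,.085)))
for n in S:
    im=S[n]["color"].astype(int); m=(im[...,2]>180)&(im[...,1]<60)&(im[...,0]<60)
    k,lab,st,ce=cv2.connectedComponentsWithStats(m.astype(np.uint8))
    for i in range(1,k):
        if st[i,4]>30: print(n,ce[i],st[i],"token",ray(S[n],*ce[i],.005),"griptop",loc(ray(S[n],*ce[i],.085)))
for q in[(192,78),(192,165),(264,165),(262,65),(355,158),(430,155)]: print("walltop",loc(ray(S["top"],*tr(*q),.045)),loc(ray(S["top"],*tr(*q),.057)))
print("shelf",loc(ray(S["top"],185,164.5,.172)),loc(ray(S["top"],372,154,.172)),loc(ray(S["top"],369,101,.172)))
print("cup",ray(S["top"],174,331,.05))
E
python3 fit.py
```

```text
[0.6963 0.0403] 2.83
[[-0.2, -0.7], [0.5, -1.1], [-1.0, -0.6], [-2.3, -0.2], [0.1, -0.0]]
[ 0.4101 -0.269 ] -12.76
[[0.4, -0.8], [0.4, 0.1], [0.5, -0.3], [0.9, -2.4], [-0.9, -2.4], [-2.7, -2.5], [-1.1, -0.8], [2.8, -0.1]]
grip [-0.0829  0.0191]
grip [-0.0743  0.0185]
scene [346.3030303 219.       ] [342 216   9   8  33] token [0.6140817 0.100274  0.005    ] griptop [-0.0784  0.019 ]
top [276.34199584 311.24116424] [259 294  35  36 962] token [0.44205322 0.0556577  0.005     ] griptop [-0.2507  0.024 ]
walltop [0.0081 0.0298] [0.0053 0.0291]
walltop [-0.0443  0.0334] [-0.0464  0.0327]
walltop [-0.0473 -0.0093] [-0.0495 -0.0095]
walltop [ 0.013  -0.0125] [ 0.0102 -0.0126]
walltop [-0.047  -0.0638] [-0.0491 -0.0633]
walltop [-0.0484 -0.1086] [-0.0505 -0.1076]
shelf [-0.0103  0.1456] [-0.0141 -0.1473] [ 0.0712 -0.1496]
cup [0.41422361 0.23186526 0.05      ]
```

```bash
cat > fit2.py <<'E'
from h import *
import fit
from fit import S,sl,tl
from scipy.optimize import least_squares
# stand foot with free z
foot=[("top",tl(582,38),(90,35)),("top",tl(550,250),(-45,35)),("top",tl(660,268),(-45,-35)),("scene",sl(732,460),(90,35)),("scene",sl(675,594),(90,-35)),("scene",sl(430,490),(-45,-35))]
def f(p):
    R=Rn.from_euler("Z",p[2]).as_matrix()
    return np.concatenate([proj(S[n],R@np.array([*q,0])/1e3+[p[0],p[1],p[3]])[0]-uv for n,uv,q in foot])
r=least_squares(f,[.41,-.27,-.2,.01],loss="soft_l1");print("stand",r.x.round(4),np.degrees(r.x[2]));print(r.fun.reshape(-1,2).round(1).tolist())
# front/right/left base edge in top by colour: base is grey
im=S["top"]["color"]; hsv=cv2.cvtColor(im,cv2.COLOR_BGR2HSV)
m=((hsv[...,1]<60)&(hsv[...,2]>90))
fr=np.array([(u,np.nonzero(m[190:245,u])[0].max()+190.5) for u in range(215,356)])
le=np.array([(np.nonzero(m[v,195:260])[0].min()+195-.5,v) for v in range(195,229)]);ri=np.array([(np.nonzero(m[v,330:375])[0].max()+330.5,v) for v in range(195,219)])
W=lambda a:np.array([ray(S["top"],u,v,.012)[:2] for u,v in a])
a=W(fr);k=np.polyfit(a[:,1],a[:,0],1);print("yaw",-np.degrees(np.arctan(k[0])))
y=-np.arctan(k[0]);ex=np.array([np.cos(y),np.sin(y)]);ey=np.array([-ex[1],ex[0]])
X=np.median(a@ex)+.1;L=np.median(W(le)@ey);Rr=np.median(W(ri)@ey);print("width",L-Rr,"origin",X*ex+(L+Rr)/2*ey)
for nm,col in(("top",276),):
    c=ray(S[nm],272.3,212.8,.085)[:2];print("grip local",c@ex-X,c@ey-(L+Rr)/2)
E
python3 fit2.py | grep -v -e walltop -e token
```

```text
[0.6963 0.0403] 2.83
[[-0.2, -0.7], [0.5, -1.1], [-1.0, -0.6], [-2.3, -0.2], [0.1, -0.0]]
[ 0.4101 -0.269 ] -12.76
[[0.4, -0.8], [0.4, 0.1], [0.5, -0.3], [0.9, -2.4], [-0.9, -2.4], [-2.7, -2.5], [-1.1, -0.8], [2.8, -0.1]]
grip [-0.0829  0.0191]
grip [-0.0743  0.0185]
shelf [-0.0103  0.1456] [-0.0141 -0.1473] [ 0.0712 -0.1496]
cup [0.41422361 0.23186526 0.05      ]
stand [ 0.4139 -0.2713 -0.1977  0.0088] -11.32697584876476
[[-0.2, -2.4], [-0.8, -0.3], [0.1, 0.2], [0.0, -0.4], [-0.3, 0.1], [-1.9, 0.9]]
yaw 2.4273632383839017
width 0.2794328019230411 origin [0.69363368 0.0410706 ]
grip local -0.08065146053519023 0.01766367405915626
```

```bash
cat > g.py <<'E'
import sys
from h import *
from plant import ctrl
RO=np.array([.6945,.041,0]);RY=2.4;SO=np.array([.412,-.270,0]);SY=-12.0
def go(P,tilt,yaw,cur=None):
    """world target, tool tilted by tilt (fingers away), y along heading's left; prints shift mm / rotvec deg from current"""
    o=ctrl.get_obs(); p,e=(o["tool_pos"],o["orientation"]) if cur is None else cur
    R0=Rn.from_euler("xyz",e,degrees=True)
    t=np.radians(tilt);M=np.array([[-np.cos(t),0,np.sin(t)],[0,1,0],[-np.sin(t),0,-np.cos(t)]])
    R1=Rn.from_euler("z",yaw,degrees=True)*Rn.from_matrix(M)
    print("shift",(R0.inv().apply(P-p)*1e3).round(1),"turn",np.degrees((R0.inv()*R1).as_rotvec()).round(2))
def rack(x,y,z): return RO*[1,1,0]+Rn.from_euler("z",RY,degrees=True).apply([x/1e3,y/1e3,z/1e3])
def stand(x,y,z): return SO+Rn.from_euler("z",SY,degrees=True).apply([x/1e3,y/1e3,z/1e3])
def st():
    o=ctrl.get_obs(); d=Rn.from_euler("z",-RY,degrees=True).apply(o["tool_pos"]-RO)*1e3
    print("t",o["clock"],"rack-local",d.round(1),"rpy",o["orientation"].round(2),"q",o["joint_pos"].round(1),"F",o["force"].round(1),"op",o["opening"],o["gripper_force"])
E
python3 -c "
from g import *
go(rack(-79,17.7,240),20,RY)"
```

```text
shift [-607.6  565.6    5.3] turn [  2.29 -19.92  12.8 ]
```

{"name": "move_arm", "arguments": {"motion": [[[-30,28,0],[0,0,0],0],[[-60,56,0],[0,0,0],0],[[-90,84,0],[0,0,0],0],[[-120,112,0],[0,0,0],0],[[-150,140,0],[0,0,0],0],[[-180,168,0],[0,0,0],0],[[-210,196,0],[0,0,0],0],[[-240,223,0],[0,0,0],0],[[-270,251,0],[0,0,0],0],[[-300,280,0],[0,0,0],0]]}}

```text
clock: 1.13
tool_pos: [0.3944, -0.2998, 0.2457]
orientation: [-180.0, 0.0, -164.7]
force: [1.8, -0.5, -0.8]
opening: 0.0876
gripper_force: 0.0
```

```bash
python3 -c "
from g import *
st();go(rack(-79,17.7,200),20,RY)"
```

```text
t 1.1333 rack-local [-314.1 -328.   245.7] rpy [-1.7997e+02  4.0000e-02 -1.6467e+02] q [-14.5   3.4 -21.4   0.  -65.2 -60.2] F [ 1.8 -0.5 -0.8] op 0.08757553762491864 0.0
shift [-306.5  284.3   45.8] turn [  2.24 -19.87  12.81]
```

{"name": "move_arm", "arguments": {"motion": [[[-38,0,0],[0,-4,2],0],[[-70,40,5],[0.5,-6,4],0],[[-100,80,10],[1,-8,6],0],[[-130,115,15],[1.5,-10,8],0],[[-160,145,20],[2,-13,9],0],[[-195,180,28],[2.2,-16,11],0],[[-230,210,34],[2.2,-19,12],0],[[-260,240,38],[2.24,-19.87,12.8],0],[[-285,265,42],[2.24,-19.87,12.8],0],[[-306.5,284.3,45.8],[2.24,-19.87,12.8],0]]}}

```text
clock: 1.97
tool_pos: [0.6041, 0.0393, 0.2023]
orientation: [180.0, 20.0, -177.6]
force: [0.6, -0.5, 1.6]
opening: 0.0878
gripper_force: 0.0
```

{"name": "move_arm", "arguments": {"motion": [[[0,0,0],[0,0,0],0],[[0,0,0],[0,0,0],0]]}}

```text
clock: 2.13
tool_pos: [0.6045, 0.0391, 0.2011]
orientation: [-180.0, 19.9, -177.4]
force: [-1.0, -0.6, -1.2]
opening: 0.0879
gripper_force: 0.0
```

```bash
python3 -c "
from g import *
st();go(rack(-80,17.7,130),20,RY);go(rack(-80,17.7,71),20,RY)"
```

```text
t 2.1333 rack-local [-90.1   1.9 201.1] rpy [-179.97   19.88 -177.41] q [  26.6    5.6  -34.1   14.8  -32.9 -125.2] F [-1.  -0.6 -1.2] op 0.08787894443617733 0.0
shift [14.7 15.8 70.3] turn [ 0.03 -0.12  0.18]
shift [ 34.7  15.9 125.7] turn [ 0.03 -0.12  0.18]
```

{"name": "move_arm", "arguments": {"motion": [[[7,16,20],[0,0,0],0],[[12,16,45],[0,0,0],0],[[15,16,70],[0,0,0],0],[[22,16,90],[0,0,0],0],[[28,16,108],[0,0,0],0],[[34.7,16,125.7],[0,0,0],0],[[34.7,16,125.7],[0,0,0],0],[[34.7,16,125.7],[0,0,0],0]]}}

```text
clock: 2.8
tool_pos: [0.6143, 0.0526, 0.0734]
orientation: [-180.0, 19.9, -177.6]
force: [1.9, -0.3, 1.7]
opening: 0.0874
gripper_force: 0.0
```

```bash
python3 -c "
from g import *
st();s=ctrl.snapshot('scene');cv2.imwrite('pics/k1.png',crop(s['color'],270,140,200,150,4))"
```

```text
t 2.8 rack-local [-79.6  15.   73.4] rpy [-179.99   19.9  -177.62] q [  13.7   15.1  -53.9   68.5   -4.1 -169.1] F [ 1.9 -0.3  1.7] op 0.08744309557231132 0.0
```

View pics/k1.png

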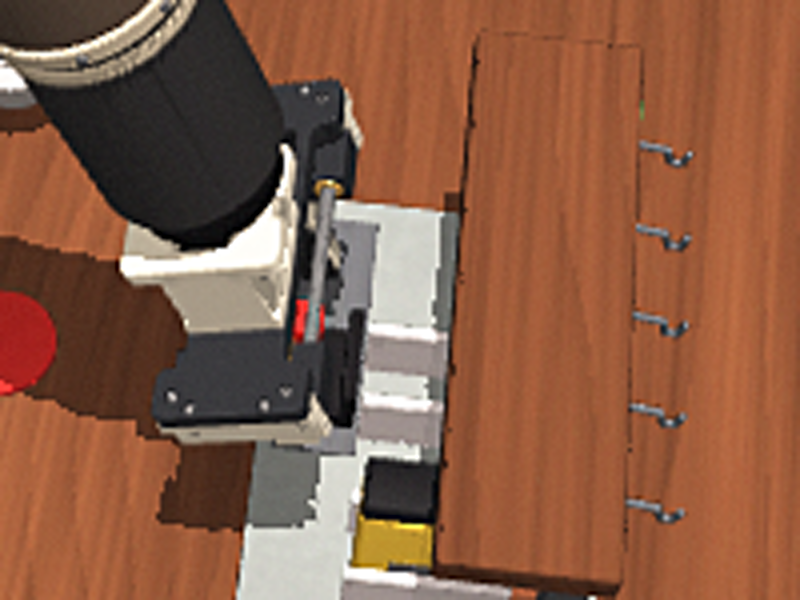

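The gripper straddles the red grip (crop 310,320), but joints 5 and 6 are close to their limits. I'll fit a kinematic model to the poses so far before going on.

```bash
cat > kin.py <<'E'
from h import *
from scipy.optimize import least_squares
LO=np.array([-176.03,-82.01,-58.28,-173.87,-174.79,-173.66]);HI=np.array([176.03,121.73,71.71,95.51,-.11,173.66])
E=lambda a,d:Rn.from_euler(a,d,degrees=True)
def fk(q,P,s=(1,1,1)):
    h,r0,L2,e,L3,w,d6=P
    b=E("z",q[0])
    u=E("y",q[1]); el=u.apply([0,0,L2])
    R=E("y",q[1]-q[2])        # x axis = forearm, below horizontal positive
    p=np.array([r0,0,h])+el+R.apply([L3,0,e])
    R4=R*E("x",s[0]*q[3])
    p=p+R4.apply([0,w,0])
    R5=R4*E("y",-q[4])       # q5 negative -> pitches down
    p=p+R5.apply([d6,0,0])
    # tool: z along x axis; at q6: 
    R6=R5*E("x",s[1]*q[5])*Rn.from_matrix(np.array([[0,0,1],[0,1,0],[-1,0,0]]).astype(float))*E("z",s[2])
    return b.apply(p),b*R6
D=[([-58.149,20.585,.641,-.015,-70.136,-16.507],[.17849,-.65057,.24456],[179.92,0,-164.66]),
([-14.5,3.4,-21.4,0,-65.2,-60.2],[.3944,-.2998,.2457],[-179.97,.04,-164.67]),
([26.6,5.6,-34.1,14.8,-32.9,-125.2],[.6045,.0391,.2011],[-179.97,19.88,-177.41]),
([13.7,15.1,-53.9,68.5,-4.1,-169.1],[.6143,.0526,.0734],[-179.99,19.9,-177.62])]
def res(P,s):
    o=[]
    for q,p,e in D:
        a,R=fk(q,P,s); o+=[*((a-p)*1e3),*(np.degrees((R.inv()*E("xyz",e)).as_rotvec())*2)]
    return np.array(o)
if __name__=="__main__":
    best=None
    for s1 in(1,-1):
      for s2 in(1,-1):
        for s3 in(0,90,180,-90):
            s=(s1,s2,s3); r=least_squares(res,[.3,0,.4,0,.4,-.19,.35],args=(s,))
            if best is None or r.cost<best[0]: best=(r.cost,s,r.x,r.fun)
    print(best[0],best[1],best[2].round(4).tolist());print(best[3].reshape(-1,6).round(1))
E
python3 kin.py
```

```text
0.30252333721631924 (-1, -1, -90) [0.1994, 0.0008, 0.601, -0.0005, 0.4632, -0.1919, 0.3591]
[[-0.1 -0.1 -0.1  0.  -0.  -0. ]
 [-0.3 -0.3 -0.1  0.1 -0.1 -0.1]
 [ 0.1  0.5  0.3  0.   0.   0.1]
 [-0.2  0.1 -0.1  0.  -0.1  0. ]]
```

```bash
cat >> kin.py <<'E'
S_=(-1,-1,-90);P_=np.array([0.1994,0.0008,0.601,-0.0005,0.4632,-0.1919,0.3591])
def target(tilt,yaw,flip=0):
    t=np.radians(tilt);M=np.array([[-np.cos(t),0,np.sin(t)],[0,1,0],[-np.sin(t),0,-np.cos(t)]])
    return E("z",yaw)*Rn.from_matrix(M)*E("z",180*flip)
def ik(p,R,q0):
    f=lambda q:np.r_[(fk(q,P_,S_)[0]-p)*10,(fk(q,P_,S_)[1].inv()*R).as_rotvec()]
    r=least_squares(f,np.clip(q0,LO+.01,HI-.01),bounds=(LO,HI),x_scale=30); return r.x,r.cost
def allik(p,R,n=60,seed=0):
    g=np.random.default_rng(seed);out=[]
    for i in range(n):
        q,c=ik(p,R,LO+(HI-LO)*g.random(6)*[.4,.5,1,1,1,1]+(HI-LO)*[.3,.25,0,0,0,0])
        if c<1e-7 and not any(np.abs(q-o).max()<2 for o in out): out.append(q)
    return out
E
cat > br.py <<'E'
from kin import *
import g
from g import rack,stand,RY,SY
lx,lz=-28,95
a=.6; gs=(lx*np.cos(a)+lz*np.sin(a),45-lx*np.sin(a)+lz*np.cos(a))
for nm,p,t,y in[("Kclosed0",rack(-80,17.7,71),0,RY),("Kclosed20",rack(-80,17.7,71),20,RY),("Kopen0",rack(-80,100,71),0,RY),("Kopen20",rack(-80,100,71),20,RY),
  ("stand",stand(gs[0],0,gs[1]),0,SY),("slot",rack(lx,15,12+lz),34.4,RY),("pre",rack(lx-80,15,17+lz),34.4,RY)]:
    for fl in(0,1):
        for q in allik(p,target(t,y,fl),40): print(nm,fl,q.round(0),"margin",np.minimum(q-LO,HI-q).min().round(1))
E
time python3 br.py
```

```text
Kclosed0 0 [  23.   24.  -19.   -0.  -47. -111.] margin 39.4
Kclosed0 1 [ 23.  24. -19.  -0. -47.  69.] margin 39.4
Kopen0 0 [  31.   25.  -18.   -0.  -47. -118.] margin 40.7
Kopen0 1 [ 31.  25. -18.  -0. -47.  62.] margin 40.7
Kopen20 1 [ 20.  16. -54.  77.  -6.  -4.] margin 4.8
stand 0 [-10.  12. -27.  -0. -51. -92.] margin 31.4
stand 1 [-10.  12. -27.  -0. -51.  88.] margin 31.4
real	0m45.514s
user	0m45.986s
sys	0m0.064s
```

```bash
cat > br2.py <<'E'
from kin import *
from g import rack,stand,RY,SY
from itertools import product
from multiprocessing import Pool
lx,lz=-28,95
def job(a):
    nm,p,t,y,fl=a;R=target(t,y,fl);out=[]
    f=lambda q:np.r_[(fk(q*50,P_,S_)[0]-p)*10,(fk(q*50,P_,S_)[1].inv()*R).as_rotvec()]
    for q1,q3,q4,q5,q6 in product((-15,20),(-40,0),(-160,-110,-50,0,60),(-15,-50),(-120,0,120)):
        r=least_squares(f,np.array([q1,20,q3,q4,q5,q6])/50,method="lm",max_nfev=250); q=r.x*50
        q[3:]=(q[3:]+180)%360-180
        if r.cost<1e-8 and (q>LO).all() and (q<HI).all() and not any(np.abs(q-o).max()<2 for o in out): out.append(q)
    return [f"{nm} {fl} {q.round(1)} m {np.minimum(q-LO,HI-q).min():.1f}" for q in out]
T=[("Kc10",rack(-80,17.7,71),10,RY),("Kc20",rack(-80,17.7,71),20,RY),("Ko10",rack(-80,100,71),10,RY),("Ko20",rack(-80,100,71),20,RY),
 ("slot34",rack(lx,15,12+lz),34.4,RY),("slot25",rack(lx,15,12+lz),25,RY),("pre34",rack(lx-90,15,17+lz),34.4,RY)]
with Pool() as P:
    for o in P.imap(job,[t+(f,) for t in T for f in(0,1)]): print("\n".join(o))
E
nproc; time timeout 500 python3 br2.py
```

```text
4
Kc10 0 [  25.5   19.8  -30.4    7.7  -30.8 -119.4] m 27.9
Kc10 1 [ 25.5  19.8 -30.4   7.7 -30.8  60.6] m 27.9


Ko10 0 [  33.4   20.6  -30.     9.9  -31.2 -129.1] m 28.3
Ko10 1 [ 33.4  20.6 -30.    9.9 -31.2  50.9] m 28.3

Ko20 1 [ 20.   16.  -53.5  77.3  -6.1  -3.8] m 4.8






real	0m49.597s
user	2m24.502s
sys	0m0.106s
```

```bash
sed -e 's/ and (q>LO).all() and (q<HI).all()//' -e 's/^T=.*/T=[("slot34",rack(lx,15,12+lz),34.4,RY),("slot25",rack(lx,15,12+lz),25,RY),/' -e 's/^ ("slot34".*("pre34"/ ("pre34"/' br2.py > br3.py; timeout 500 python3 br3.py | sort -u | awk '{print}' | grep " 1 \[" | grep -v "m -[3-9][0-9]\.\|m -1[0-9][0-9]"
timeout 500 python3 br3.py | grep " 1 \[" | sort -t m -k2 | head -40
```

```text
pre34 1 [ 161.4 -110.7  -35.3  -33.9  158.7 -104.5] m -158.8
```

```bash
cat > ikx.py <<'E'
from kin import *
from scipy.optimize import brentq
h,r0,L2,e_,L3,w,d6=P_
ang=lambda a:(np.degrees(a)+180)%360-180
def parts(q1,p,R,sa):
    b=E("z",-q1); z=b.apply(R.apply([0,0,1])); pw=b.apply(p)-d6*z
    ay=pw[1]/w
    # a=(ax,ay,az), a.z=0, |a|=1
    n=np.hypot(z[0],z[2]); k=-ay*z[1]/n; m=1-ay**2-k*k
    if m<0 or n<1e-9: return None
    m=sa*np.sqrt(m); ax=(k*z[0]-m*z[2])/n; az=(k*z[2]+m*z[0])/n; a=np.array([ax,ay,az])
    c=pw-w*a-np.array([r0,0,h]); D=np.hypot(c[0],c[2]); cs=(L2**2+D*D-L3**2)/(2*L2*D)
    if abs(cs)>1: return None
    el=np.arctan2(c[2],c[0])+np.arccos(cs)      # elbow up
    E2=L2*np.array([np.cos(el),0,np.sin(el)]); f=(c-E2)/L3
    return a,f,el,z
def solve(p,R):
    out=[]
    for sa in(1,-1):
        g=lambda q:(lambda r:np.nan if r is None else r[0]@r[1])(parts(q,p,R,sa))
        qs=np.arange(-90,90,.5); v=[g(q) for q in qs]
        for i in range(len(qs)-1):
            if v[i]*v[i+1]<0:
                q1=brentq(g,qs[i],qs[i+1]); a,f,el,z=parts(q1,p,R,sa)
                q2=90-np.degrees(el); th=np.degrees(np.arctan2(-f[2],f[0])); q3=ang(np.radians(q2-th))
                Rf=E("y",th); al=Rf.inv().apply(a); q4=-np.degrees(np.arctan2(al[2],al[1]))
                R4=Rf*E("x",-q4); zl=R4.inv().apply(z); q5=-np.degrees(np.arctan2(-zl[2],zl[0]))
                q=np.array([q1,q2,q3,q4,q5,0]); R0=fk(q,P_,S_)[1]; rv=(R0.inv()*R).as_rotvec(); 
                for fl in(0,180):
                    q=q.copy(); q[5]=ang(rv[2]+np.radians(fl))
                    pp,RR=fk(q,P_,S_); er=np.degrees((RR.inv()*R).magnitude())
                    if min(er,180-er)>1: q[5]=ang(-rv[2]+np.radians(fl))
                    pp=fk(q,P_,S_)[0]; out.append((q.round(1),fl,np.minimum(q-LO,HI-q).min().round(1),np.abs(pp-p).max()))
    return out
if __name__=="__main__":
    from g import rack,stand,RY,SY
    lx,lz=-28,95
    T=[("Kc20",rack(-80,17.7,71),20),("Ko20",rack(-80,100,71),20),("Kc10",rack(-80,17.7,71),10)]
    T+=[(f"slot{t}",rack(lx,15,12+lz),t) for t in(15,20,25,30,35,40,45,50,60)]+[(f"pre{t}",rack(lx-90,15,17+lz),t) for t in(25,30,35,40,45)]
    for nm,p,t in T:
        for q,fl,m,er in solve(p,target(t,RY)):
            if fl==0 and (np.minimum(q-LO,HI-q)[:5]>-3).all(): print(nm,q,m,"%.4f"%er)
E
python3 ikx.py
```

```text
Ko20 [ 19.7  16.  -53.6  78.1  -6.  175.7] -2.0 0.0004
slot20 [  24.2   17.4  -36.1   22.7  -19.2 -132.1] 19.1 0.0004
slot60 [ -20.5   22.9  -44.7 -148.4  -40.    76.7] 13.6 0.0004
```

```bash
sed -i 's/np.arange(-90,90,.5)/np.arange(-60,60,.04)/' ikx.py; time python3 ikx.py
```

```text
Ko20 [ 19.7  16.  -53.6  78.1  -6.  175.7] -2.0 0.0004
Kc10 [  25.5   19.8  -30.5    7.7  -30.7 -119.4] 27.8 0.0003
slot15 [  24.2   19.3  -27.5   11.2  -29.6 -120.9] 29.5 0.0003
slot20 [  24.2   17.4  -36.1   22.7  -19.2 -132.1] 19.1 0.0004
slot60 [ -20.5   22.9  -44.7 -148.4  -40.    76.7] 13.6 0.0004
real	0m4.066s
user	0m4.421s
sys	0m0.091s
```

```bash
python3 - <<'E'
from ikx import *
from g import rack,RY
for lx,dx in((-28,0),(-28,-90)):
  for t in(22,25,30,35,40,45,50,55):
    for q,fl,m,er in solve(rack(lx+dx,15,107),target(t,RY)):
        if fl==0 and m>-60: print(dx,t,q,m)
E
```

```text
0 22 [  22.8   16.6  -41.1   33.4  -13.7 -141.6] 13.6
0 55 [ -17.1   18.9  -38.7 -141.5  -26.1   65.9] 19.6
0 55 [ 24.7  18.1 -33.5 -52.5  23.  -53. ] -23.1
-90 22 [-11.6   8.9 -54.7 134.    7.2 148.8] -38.5
-90 22 [  15.9    8.6  -57.8   66.2   -5.5 -168.6] 0.5
-90 50 [ -12.9    9.6  -39.3 -123.5  -14.1   44.3] 13.9
-90 50 [ 17.1   9.  -35.  -74.7  11.6 -25.2] -11.7
-90 55 [ -22.7   14.   -48.8 -138.9  -31.9   68.5] 9.5
-90 55 [ 31.   13.  -43.5 -54.2  28.9 -56.8] -29.0
```

```bash
python3 - <<'E'
from kin import *
from g import rack,RY
for seed,ts in(([22.8,16.6,-41.1,33.4,-13.7,-141.6],range(22,42,2)),([-17.1,18.9,-38.7,-141.5,-26.1,65.9],range(55,30,-2))):
    q=np.array(seed,float)
    for t in ts:
        R=target(t,RY);R=R if abs((fk(q,P_,S_)[1].inv()*R).magnitude())<1.5 else R*E("z",180)
        q,c=ik(rack(-28,15,107),R,q); print(t,q.round(1),"%.1e"%c)
E
```

```text
22 [  22.8   16.6  -41.    33.2  -13.8 -141.4] 7.8e-20
24 [  10.3   15.2  -50.2   76.5   -3.3 -173.7] 1.5e-07
26 [  10.1   15.2  -50.2   76.7   -3.  -173.7] 6.1e-04
28 [   9.9   15.2  -50.3   76.9   -2.7 -173.7] 2.4e-03
30 [   9.7   15.1  -50.3   77.1   -2.5 -173.7] 5.4e-03
32 [   9.5   15.1  -50.3   77.3   -2.2 -173.7] 9.5e-03
34 [   9.3   15.   -50.3   77.5   -2.  -173.7] 1.5e-02
36 [   9.1   15.   -50.4   77.7   -1.8 -173.7] 2.1e-02
38 [   9.    14.9  -50.4   77.9   -1.5 -173.7] 2.9e-02
40 [ -11.    15.9  -34.1 -152.8   -3.9   72.8] 9.9e-03
55 [ -17.1   18.9  -38.6 -141.4  -26.    65.8] 6.3e-21
53 [ -14.7   17.5  -35.1 -135.7  -19.6   57.9] 3.3e-25
51 [  -9.6   16.1  -29.9 -123.9  -11.2   42. ] 1.1e-26
49 [  -0.9   15.2  -25.4 -105.5   -2.3   17.7] 1.9e-04
47 [  -2.7   15.3  -26.  -111.    -3.1   24.4] 1.4e-03
45 [  -5.4   15.5  -27.5 -120.    -4.1   35.3] 3.5e-03
43 [  -8.3   15.7  -29.9 -132.2   -4.8   49.7] 6.2e-03
41 [ -10.4   15.9  -32.7 -145.8   -4.5   65.1] 8.9e-03
39 [ -11.4   15.9  -35.4 -160.    -3.1   80.6] 1.1e-02
37 [ -11.8   15.8  -37.7 -173.9   -0.8   95.2] 1.1e-02
35 [-1.180e+01  1.590e+01 -3.740e+01 -1.739e+02 -1.000e-01  9.540e+01] 1.1e-02
33 [-1.180e+01  1.590e+01 -3.740e+01 -1.739e+02 -1.000e-01  9.550e+01] 1.2e-02
31 [-1.180e+01  1.590e+01 -3.740e+01 -1.739e+02 -1.000e-01  9.570e+01] 1.5e-02
```

```bash
python3 - <<'E'
from kin import *
from g import rack,RY
for lx,lz,z0 in((-28,95,12),(-28,95,20),(-25,95,12),(-20,95,12)):
    q=np.array([22.8,16.6,-41.1,33.4,-13.7,38.4])
    for t in(22,24,26,28,30,32,34):
        q,c=ik(rack(lx,15,z0+lz),target(t,RY,1),q); print(lx,z0,t,q.round(1),"%.1e"%c)
E
```

```text
-28 12 22 [ 22.8  16.6 -41.   33.2 -13.8  38.6] 6.0e-20
-28 12 24 [  9.3  15.2 -50.4  79.1  -2.9   4.6] 4.3e-24
-28 12 26 [  3.5  15.1 -50.7  95.5  -0.6  -6.5] 5.0e-04
-28 12 28 [  3.6  15.1 -50.7  95.5  -0.9  -6.6] 2.2e-03
-28 12 30 [  3.8  15.  -50.7  95.5  -1.2  -6.8] 5.0e-03
-28 12 32 [  3.9  15.  -50.7  95.5  -1.5  -7. ] 9.1e-03
-28 12 34 [  4.1  15.  -50.8  95.5  -1.8  -7.2] 1.4e-02
-28 20 22 [ 23.4  16.1 -39.6  29.9 -15.7  41.4] 1.3e-24
-28 20 24 [ 18.5  15.  -46.7  51.9  -8.2  23.6] 1.7e-21
-28 20 26 [  3.4  14.4 -50.8  95.5  -0.5  -6.4] 2.0e-04
-28 20 28 [  3.6  14.3 -50.8  95.5  -0.8  -6.6] 1.5e-03
-28 20 30 [  3.7  14.3 -50.8  95.5  -1.1  -6.7] 3.9e-03
-28 20 32 [  3.9  14.2 -50.8  95.5  -1.4  -6.9] 7.6e-03
-28 20 34 [  4.1  14.2 -50.9  95.5  -1.7  -7.1] 1.2e-02
-25 12 22 [ 22.8  16.9 -40.5  32.5 -14.1  39.2] 6.8e-23
-25 12 24 [ 11.2  15.5 -49.7  73.7  -3.7   8.2] 3.7e-26
-25 12 26 [  3.5  15.3 -50.4  95.5  -0.6  -6.5] 4.6e-04
-25 12 28 [  3.6  15.3 -50.5  95.5  -0.9  -6.6] 2.1e-03
-25 12 30 [  3.8  15.3 -50.5  95.5  -1.2  -6.8] 4.9e-03
-25 12 32 [  3.9  15.2 -50.5  95.5  -1.5  -6.9] 8.9e-03
-25 12 34 [  4.1  15.2 -50.5  95.5  -1.8  -7.1] 1.4e-02
-20 12 22 [ 22.8  17.3 -39.5  31.5 -14.5  40.2] 1.1e-22
-20 12 24 [ 13.7  16.  -48.4  66.3  -5.   13.4] 2.1e-31
-20 12 26 [  3.4  15.7 -50.   95.5  -0.6  -6.5] 4.0e-04
-20 12 28 [  3.6  15.7 -50.   95.5  -0.9  -6.6] 2.0e-03
-20 12 30 [  3.7  15.6 -50.   95.5  -1.1  -6.8] 4.7e-03
-20 12 32 [  3.9  15.6 -50.   95.5  -1.4  -6.9] 8.6e-03
-20 12 34 [  4.1  15.6 -50.   95.5  -1.8  -7.1] 1.4e-02
```

```bash
cat > chk.py <<'E'
from kin import *
from g import rack,stand,RY,SY
lx,lz=-31,71;a=.6
G=(lx*np.cos(a)+lz*np.sin(a),45-lx*np.sin(a)+lz*np.cos(a));print("stand grasp",np.round(G,1))
def run(nm,pts,q,fl=0):
    for p,t,y in pts:
        q,c=ik(p,target(t,y,fl),q); print(nm,q.round(1),"%.0e"%c)
    return q
for t in(18,20):
  run(f"insert{t}",[(rack(lx+d,15,z+lz),t,RY) for d,z in((0,12),(0,14),(-30,16),(-60,16),(-95,16),(-110,16),(-110,60),(-110,110))],np.array([24,17.4,-36,22,-19,-132.]))
run("stand",[(stand(G[0],0,G[1]+d),t,SY) for d in(0,100) for t in(-14.4,0)],np.array([-10,12,-27,0,-51,-92.]))
run("keep",[(rack(-80,y,71),10,RY) for y in(17,60,103)],np.array([25.5,19.8,-30.4,7.7,-30.8,-119.]))
E
python3 chk.py
```

```text
stand grasp [ 14.5 121.1]
insert18 [  24.2   19.7  -35.    20.   -19.6 -129.7] 4e-24
insert18 [  24.2   19.6  -34.8   19.7  -19.9 -129.4] 1e-18
insert18 [  25.1   17.   -39.4   22.5  -18.2 -133.1] 5e-20
insert18 [  25.9   14.5  -44.3   26.3  -16.2 -137.8] 1e-28
insert18 [  26.5   11.5  -50.1   31.8  -13.9 -144.2] 2e-28
insert18 [  26.7   10.2  -52.6   34.6  -12.9 -147.1] 2e-30
insert18 [  29.6    6.5  -45.7   21.1  -23.1 -135.7] 3e-20
insert18 [  30.4    2.7  -40.1   15.8  -32.1 -130.4] 5e-26
insert20 [  23.1   18.9  -39.9   29.7  -14.2 -138.5] 2e-23
insert20 [  23.3   18.8  -39.6   28.9  -14.6 -137.8] 4e-23
insert20 [  23.3   16.1  -44.8   34.7  -12.4 -143.8] 1e-19
insert20 [  22.1   13.5  -50.8   44.5   -9.4 -152.7] 5e-25
insert20 [  16.5   10.3  -58.    64.3   -5.3 -167.6] 5e-21
insert20 [  19.8    9.3  -58.3   56.8   -6.8 -163.1] 3e-05
insert20 [  29.     5.6  -49.6   28.3  -18.8 -142.1] 3e-19
insert20 [  30.6    1.8  -43.1   19.7  -28.7 -134.2] 2e-30
stand [-10.6  19.6 -20.   -0.4 -64.8 -91.2] 6e-22
stand [-10.4  11.7 -29.9   0.  -48.4 -91.6] 6e-30
stand [-10.6  14.1 -13.1  -0.4 -77.2 -91.3] 2e-30
stand [-10.4   5.6 -22.3  -0.  -62.1 -91.6] 1e-21
keep [  25.5   19.8  -30.4    7.6  -30.8 -119.3] 4e-27
keep [  29.7   20.1  -30.4    8.9  -30.9 -124.6] 4e-25
keep [  33.7   20.7  -29.9   10.   -31.2 -129.5] 2e-28
```

```bash
python3 -c "
from g import *
st();go(rack(-80,17.7,71),10,RY)"
```

```text
t 2.85 rack-local [-81.6  17.1  71.8] rpy [-179.87   19.72 -177.16] q [  13.5   15.1  -54.2   69.7   -4.  -169.7] F [-2.2 -2.  -3. ] op 0.0875901506653098 0.0
shift [-1.3  0.6  1.3] turn [-0.02  9.72  0.41]
```

{"name": "move_arm", "arguments": {"motion": [[[0,0,0],[0,1,0],0],[[0,0,0],[0,2,0],0],[[0,0,0],[0,3,0],0],[[0,0,0],[0,4,0],0],[[0,0,0],[0,5.5,0],0],[[0,0,0],[0,7,0],0],[[0,0,0],[0,8.5,0],0],[[0,0,0],[0,10,0],0],[[0,0,0],[0,10,0],0],[[0,0,0],[0,10,0],0]]}}

```text
clock: 3.68
tool_pos: [0.6149, 0.0528, 0.0741]
orientation: [180.0, 10.0, -177.7]
force: [-0.3, -0.0, 0.2]
opening: 0.0876
gripper_force: 0.0
```

```bash
python3 -c "
from g import *
st();go(rack(-80,17.7,71),10,RY)"
```

```text
t 3.6833 rack-local [-79.   15.1  74.1] rpy [ 179.98   10.   -177.67] q [  25.2   19.7  -30.     7.4  -31.3 -118.9] F [-0.3 -0.   0.2] op 0.08755437539274326 0.0
shift [1.5 2.6 2.9] turn [ 0.01 -0.   -0.07]
```

{"name": "move_arm", "arguments": {"motion": [[[1,2.5,3],[0,0,0],0],[[1,2.5,3],[0,0,0],1],[[1,2.5,3],[0,0,0],1],[[1,2.5,3],[0,0,0],1],[[1,2.5,3],[0,0,0],1],[[1,2.5,3],[0,0,0],1],[[1,2.5,3],[0,0,0],1],[[1,2.5,3],[0,0,0],1],[[1,2.5,3],[0,0,0],1],[[1,2.5,3],[0,0,0],1]]}}

```text
clock: 4.52
tool_pos: [0.6143, 0.0554, 0.0708]
orientation: [-180.0, 9.9, -177.6]
force: [1.0, -0.1, 0.4]
opening: 0.0331
gripper_force: 0.0
```

```bash
python3 -c "
from g import *
st();go(rack(-80,102,71),10,RY)"
```

```text
t 4.5167 rack-local [-79.5  17.7  70.8] rpy [-179.96    9.95 -177.6 ] q [  25.5   19.9  -30.3    7.7  -30.9 -119.4] F [ 1.  -0.1  0.4] op 0.03306770586617332 0.0
shift [ 0.5 84.3 -0.4] turn [-0.04 -0.05  0.  ]
```

{"name": "move_arm", "arguments": {"motion": [[[0,0,0],[0,0,0],1],[[0,0,0],[0,0,0],1],[[0,0,0],[0,0,0],1],[[0,0,0],[0,0,0],1]]}}

```text
clock: 4.85
tool_pos: [0.6143, 0.0555, 0.0708]
orientation: [-180.0, 9.9, -177.6]
force: [-0.7, 1.2, 0.1]
opening: 0.02
gripper_force: 30.0
```

{"name": "move_arm", "arguments": {"motion": [[[0,10,0],[0,0,0],1],[[0,25,0],[0,0,0],1],[[0,40,0],[0,0,0],1],[[0,52,0],[0,0,0],1],[[0,63,0],[0,0,0],1],[[0,70,0],[0,0,0],1],[[0,75,0],[0,0,0],1],[[0,77,0],[0,0,0],1],[[0,77,0],[0,0,0],1],[[0,77,0],[0,0,0],1]]}}

```text
clock: 5.68
tool_pos: [0.6111, 0.1326, 0.0707]
orientation: [-180.0, 10.0, -177.6]
force: [-2.0, 1.3, 0.3]
opening: 0.02
gripper_force: 30.0
```

```bash
python3 -c "
from g import *
st()"
```

```text
t 5.6833 rack-local [-79.5  95.   70.7] rpy [-179.99    9.96 -177.6 ] q [  32.9   20.6  -29.9    9.8  -31.2 -128.5] F [-2.   1.3  0.3] op 0.020046364314840286 30.000260174274445
```

Gripped exactly at 20 mm. I'll push on gently towards the open stop to learn the slot's y.

{"name": "move_arm", "arguments": {"motion": [[[0,1,0],[0,0,0],1],[[0,2,0],[0,0,0],1],[[0,3,0],[0,0,0],1],[[0,4,0],[0,0,0],1],[[0,4,0],[0,0,0],1],[[0,4,0],[0,0,0],1]]}}

```text
clock: 6.18
tool_pos: [0.6109, 0.1331, 0.0707]
orientation: [-179.8, 9.9, -177.7]
force: [5.9, -15.8, 1.5]
opening: 0.0198
gripper_force: 30.0
```

{"name": "move_arm", "arguments": {"motion": [[[0,1,0],[0,0,0],1],[[0,2,0],[0,0,0],1],[[0,2,0],[0,0,0],1]]}}

```text
clock: 6.43
tool_pos: [0.6108, 0.1334, 0.0707]
orientation: [-179.7, 9.8, -177.7]
force: [10.7, -25.8, 2.4]
opening: 0.0196
gripper_force: 30.0
```

{"name": "move_arm", "arguments": {"motion": [[[0,1,0],[0,0,0],1],[[0,2,0],[0,0,0],1],[[0,2,0],[0,0,0],1]]}}

```text
clock: 6.68
tool_pos: [0.6107, 0.1336, 0.0706]
orientation: [-179.6, 9.7, -177.8]
force: [15.4, -35.1, 3.1]
opening: 0.0199
gripper_force: 30.0
```

```bash
python3 -c "
from g import *
st()"
```

```text
t 6.6833 rack-local [-79.9  96.   70.6] rpy [-179.56    9.75 -177.75] q [  33.2   20.7  -29.9   10.3  -31.6 -129.4] F [ 15.4 -35.1   3.1] op 0.01985139658665544 30.000109523534775
```

{"name": "move_arm", "arguments": {"motion": [[[0,-3,0],[0,0,0],1],[[0,-7,0],[0,0,0],1],[[0,-7,0],[0,0,0],1],[[0,-7,0],[0,0,0],1]]}}

```text
clock: 7.02
tool_pos: [0.611, 0.1328, 0.0707]
orientation: [-179.9, 9.9, -177.6]
force: [1.7, -6.6, 2.7]
opening: 0.0198
gripper_force: 30.0
```

```bash
python3 -c "
from g import *
st()"
```

```text
t 7.0167 rack-local [-79.6  95.2  70.7] rpy [-179.94    9.92 -177.62] q [  32.9   20.6  -29.9    9.8  -31.3 -128.6] F [ 1.7 -6.6  2.7] op 0.019829276465635554 30.00081717967987
```

{"name": "move_arm", "arguments": {"motion": [[[0,0,0],[0,0,0],0.4],[[0,0,0],[0,0,0],0.4],[[0,0,0],[0,0,0],0.4],[[0,0,0],[0,0,0],0.4],[[0,0,-15],[0,0,0],0.4],[[0,0,-45],[0,0,0],0.4],[[0,0,-80],[0,0,0],0.4],[[0,0,-110],[0,0,0],0.4],[[0,0,-130],[0,0,0],0.4],[[0,0,-140],[0,0,0],0.4]]}}

```text
clock: 7.85
tool_pos: [0.5877, 0.1334, 0.2122]
orientation: [179.9, 10.2, -177.6]
force: [0.5, 0.4, -1.0]
opening: 0.0522
gripper_force: 0.0
```

```bash
python3 -c "
from g import *
st();go(stand(14,0,260),-16.4,SY)"
```

```text
t 7.85 rack-local [-102.9   96.8  212.2] rpy [ 179.91   10.19 -177.56] q [  34.6    9.6  -22.5    7.   -49.4 -126.3] F [ 0.5  0.4 -1. ] op 0.05222045144043953 0.0
shift [ 167.8 -398.9  -79.4] turn [-0.7  26.44 14.57]
```

{"name": "move_arm", "arguments": {"motion": [[[14,-33,-8],[0,3,1.5],0.3],[[28,-66,-15],[0,6,3],0.3],[[42,-99,-22],[0,9,5],0.3],[[56,-132,-29],[0,12,6.5],0.3],[[70,-165,-36],[0,15,8],0.3],[[80,-185,-40],[0,17,9],0.3],[[80,-190,-40],[0,17,9],0.3],[[80,-190,-40],[0,17,9],0.3]]}}

```text
clock: 8.52
tool_pos: [0.5092, -0.0622, 0.2335]
orientation: [179.8, -7.1, 173.3]
force: [-0.1, 1.0, -0.7]
opening: 0.0612
gripper_force: 0.0
```

```bash
python3 - <<'E'
from g import *
st()
S={n:ctrl.snapshot(n) for n in("scene","top")}
np.savez("s2.npz",**{n+"_"+k:S[n][k] for n in S for k in S[n]})
c=np.zeros((600,800,3),np.uint8)
c[:,:]=crop(S["top"]["color"],200,145,160,100,5)[:500].shape[0] and 0
a=crop(S["top"]["color"],200,145,160,90,5); c[:450]=a
b=crop(S["scene"]["color"],320,190,110,50,3); c[450:600,:330]=b
c[450:600,400:]=crop(S["top"]["color"],415,260,133,50,3)[:, :400] if 0 else 0
c[450:600,400:700]=cv2.resize(S["scene"]["color"],(300,150)) 
cv2.imwrite("pics/r2.png",c)
E
```

```text
t 8.5167 rack-local [-189.4  -95.3  233.5] rpy [179.82  -7.14 173.32] q [  13.    10.1  -14.4   -2.7  -72.1 -108.8] F [-0.1  1.  -0.7] op 0.06123180731848913 0.0
```

View pics/r2.png

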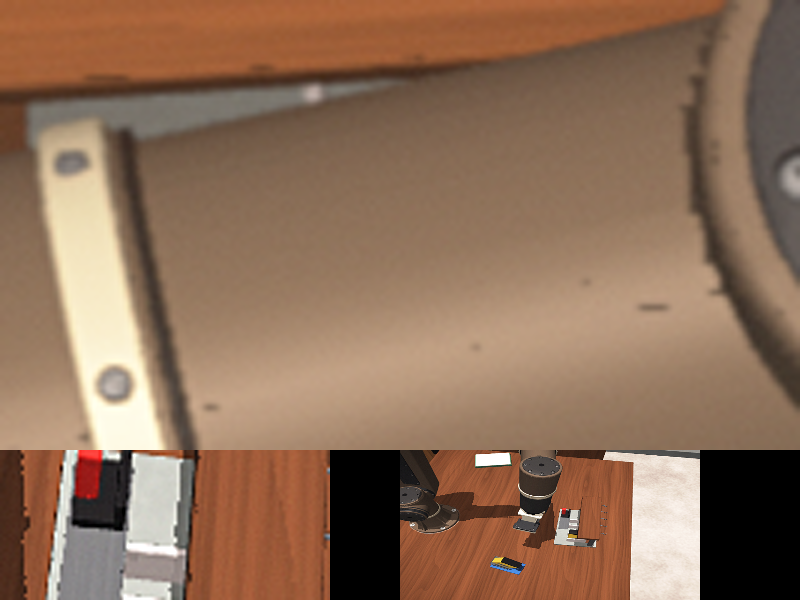

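The scene inset shows the keeper fully open, with the red grip and black plate clear of the slot walls. The arm hides the rack in the top view. The stop and the wall tops agree that the slot lies about 4.7 mm to the right of my first estimate, so I'll correct that and go to the stand.

```bash
sed -i 's/RO=np.array(\[.6945,.041,0\])/RO=np.array([.6947,.0363,0])/' g.py; python3 - <<'E'
from g import *
go(stand(14,0,230),-16.4,SY)
from scipy.optimize import least_squares
z=np.load("s2.npz")
S={n:{k:z[n+"_"+k] for k in("color","camera_matrix","cam_to_world")} for n in("scene","top")}
c=np.zeros((500,800,3),np.uint8)
c[:,:400]=crop(S["top"]["color"],425,262,80,100,5); c[:400,400:]=crop(S["scene"]["color"],188,330,80,80,5)
cv2.imwrite("pics/l2.png",c)
E
```

```text
shift [  57.9 -220.5   10.2] turn [-0.93  9.27  5.36]
```

View pics/l2.png

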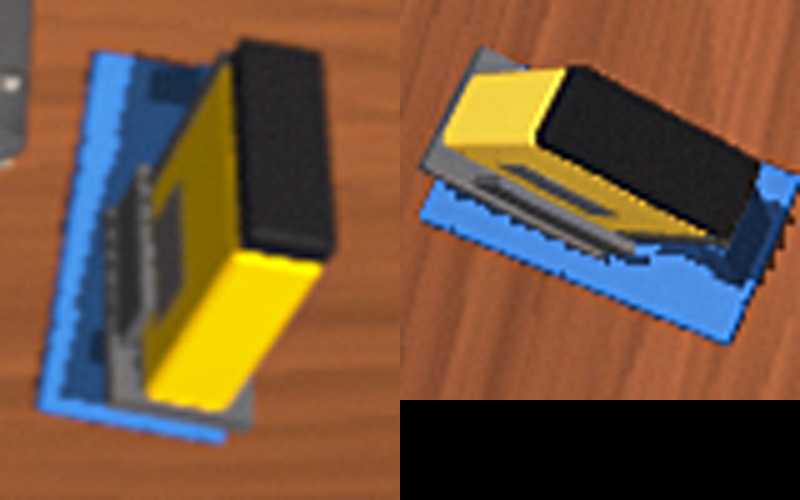

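```bash
python3 - <<'E'
from g import *
from scipy.optimize import least_squares
z=np.load("s2.npz")
S={n:{k:z[n+"_"+k] for k in("color","camera_matrix","cam_to_world")} for n in("scene","top")}
T=lambda x,y:(425+x/5,262+y/5); C=lambda x,y:(188+(x-400)/5,330+y/5)
foot=[("top",T(95,52),(90,35)),("top",T(38,410),(-45,35)),("top",T(224,443),(-45,-35)),("scene",C(800,175),(90,35)),("scene",C(730,344),(90,-35)),("scene",C(421,217),(-45,-35))]
lamp=[("top",T(238,40),(40,15)),("top",T(326,48),(40,-15)),("top",T(335,250),(-40,-15)),("top",T(242,242),(-40,15)),("scene",C(585,66),(-40,15)),("scene",C(763,162),(40,15)),("scene",C(728,243),(40,-15))]
def f(p):
    R=Rn.from_euler("Z",p[2]);L=R*Rn.from_euler("Y",.6);o=[]
    if p[4]!=2: o+=[proj(S[n],R.apply(np.array([*q,0])/1e3)+[p[0],p[1],p[3]])[0]-uv for n,uv,q in foot]
    o+=[proj(S[n],L.apply(np.array([*q,110])/1e3)+[p[0],p[1],.045])[0]-uv for n,uv,q in lamp]
    return np.concatenate(o)
r=least_squares(lambda p:f([*p,0]),[.41,-.27,-.2,.01],loss="soft_l1");print(r.x.round(4),np.degrees(r.x[2]));print(r.fun.reshape(-1,2).round(1).tolist())
E
```

```text
[ 0.4122 -0.2714 -0.2019  0.0058] -11.567950388565722
[[-0.4, -1.2], [-0.5, -0.2], [-0.2, -0.2], [-0.7, 0.0], [-1.4, 0.1], [-2.2, 0.2], [-0.3, -2.1], [-0.2, -0.5], [1.3, -0.6], [1.2, -2.3], [-2.6, -1.2], [-0.6, -0.3], [-0.6, -0.6]]
```

```bash
sed -i 's/SO=np.array(\[.412,-.270,0\]);SY=-12.0/SO=np.array([.412,-.2714,0]);SY=-11.6/' g.py; python3 -c "
from g import *
go(stand(13.1,0,215),-16.4,SY)"
```

```text
shift [  56.8 -221.7   25.2] turn [-0.85  9.27  4.96]
```

{"name": "move_arm", "arguments": {"motion": [[[10,-35,3],[0,1,0.5],0],[[18,-70,6],[0,2.5,1],0],[[26,-105,9],[0,4,2],0],[[36,-140,13],[-0.4,6,3],0],[[46,-175,18],[-0.6,8,4],0],[[54,-205,22],[-0.8,9,5],0],[[56.8,-221.7,25],[-0.85,9.3,5],0],[[56.8,-221.7,25],[-0.85,9.3,5],0],[[56.8,-221.7,25],[-0.85,9.3,5],0]]}}

```text
clock: 9.37
tool_pos: [0.4249, -0.2741, 0.2151]
orientation: [-180.0, -16.5, 168.4]
force: [0.6, 0.2, 1.3]
opening: 0.0874
gripper_force: 0.0
```

```bash
python3 -c "
from g import *
st();go(stand(13.1,0,121),-16.4,SY)"
```

```text
t 9.3667 rack-local [-282.5 -298.8  215.1] rpy [-179.99  -16.46  168.36] q [-10.7  15.6 -12.5  -0.3 -78.4 -90.8] F [0.6 0.2 1.3] op 0.08741580373348705 0.0
shift [-26.5   0.   90.3] turn [ 0.   -0.06 -0.04]
```

{"name": "move_arm", "arguments": {"motion": [[[-8,0,27],[0,0,0],0],[[-16,0,54],[0,0,0],0],[[-21,0,72],[0,0,0],0],[[-24,0,84],[0,0,0],0],[[-26.5,0,90.3],[0,0,0],0],[[-26.5,0,90.3],[0,0,0],0.3],[[-26.5,0,90.3],[0,0,0],0.3],[[-26.5,0,90.3],[0,0,0],0.3],[[-26.5,0,90.3],[0,0,0],0.4]]}}

```text
clock: 10.12
tool_pos: [0.4255, -0.2743, 0.1227]
orientation: [-180.0, -16.3, 168.4]
force: [-0.3, 0.7, 0.3]
opening: 0.0665
gripper_force: 0.0
```

```bash
python3 - <<'E'
from g import *
st()
s=ctrl.snapshot("scene"); t=ctrl.snapshot("top")
c=np.zeros((560,800,3),np.uint8)
c[:500,:400]=crop(t["color"],425,262,80,100,5); c[:,400:]=crop(s["color"],180,315,80,112,5)
cv2.imwrite("pics/l3.png",c)
E
```

```text
t 10.1167 rack-local [-281.9 -299.1  122.7] rpy [-179.99  -16.3   168.4 ] q [-10.7  20.6 -18.7  -0.3 -67.  -90.7] F [-0.3  0.7  0.3] op 0.06649122734832073 0.0
```

View pics/l3.png

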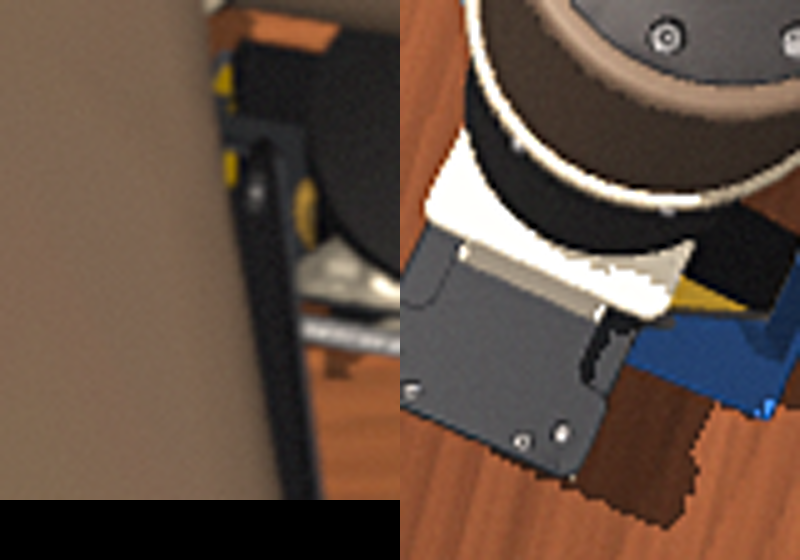

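The gripper straddles the front of the lamp, with the lamp's rear visible at crop (770,270). I can close.

{"name": "move_arm", "arguments": {"motion": [[[0,0,0],[0,0,0],1],[[0,0,0],[0,0,0],1],[[0,0,0],[0,0,0],1],[[0,0,0],[0,0,0],1],[[0,0,0],[0,0,0],1],[[0,0,0],[0,0,0],1],[[0,0,0],[0,0,0],1],[[0,0,0],[0,0,0],1]]}}

```text
clock: 10.88
tool_pos: [0.4247, -0.2744, 0.1218]
orientation: [180.0, -16.4, 168.4]
force: [-0.9, 0.3, 1.9]
opening: 0.0303
gripper_force: 29.9
```

```bash
python3 -c "
from g import *
st();o=ctrl.get_obs();go(o['tool_pos']+[0,0,.02],-16.3,SY);go(o['tool_pos']+[0,0,.12],-16.3,SY)"
```

```text
t 10.8833 rack-local [-282.8 -299.1  121.8] rpy [180.   -16.42 168.37] q [-10.8  20.7 -18.8  -0.3 -67.  -90.7] F [-0.9  0.3  1.9] op 0.03028520168635058 29.938769806176424
shift [  5.7   0.  -19.2] turn [ 0.01 -0.12 -0.03]
shift [  33.9    0.  -115.1] turn [ 0.01 -0.12 -0.03]
```

{"name": "move_arm", "arguments": {"motion": [[[3,0,-10],[0,0,0],1],[[8,0,-27],[0,0,0],1],[[15,0,-50],[0,0,0],1],[[22,0,-75],[0,0,0],1],[[29,0,-98],[0,0,0],1],[[34,0,-115],[0,0,0],1],[[34,0,-115],[0,0,0],1]]}}

```text
clock: 11.47
tool_pos: [0.4261, -0.2752, 0.246]
orientation: [-179.9, -16.0, 168.4]
force: [1.2, -0.4, -1.9]
opening: 0.0301
gripper_force: 29.9
```

```bash
python3 - <<'E'
from g import *
st();go(rack(-32-140,15,70+12+70),18,RY)
from kin import *
q=ctrl.get_obs()["joint_pos"];p=ctrl.get_obs()["tool_pos"]
for k in np.linspace(0,1,6):
    q,c=ik(p+(rack(-172,15,152)-p)*k,target(-16.4+34.4*k,SY+(RY-SY)*k),q);print(q.round(0),"%.0e"%c)
E
```

```text
t 11.4667 rack-local [-281.4 -300.   246. ] rpy [-179.92  -16.04  168.39] q [-10.8  14.1 -10.1  -0.2 -81.8 -90.8] F [ 1.2 -0.4 -1.9] op 0.030082863623215193 29.937451193109155
shift [-54.7 332.2  81.6] turn [ -0.32 -33.88 -14.2 ]
[-11.  14. -10.  -0. -82. -91.] 4e-28
[ -3.  10. -17.  -1. -73. -95.] 2e-22
[   5.    6.  -23.   -1.  -63. -101.] 6e-29
[  14.    3.  -30.    2.  -52. -108.] 2e-23
[  23.    2.  -38.    7.  -41. -119.] 3e-26
[  31.    2.  -47.   20.  -27. -135.] 7e-24
```

{"name": "move_arm", "arguments": {"motion": [[[-3,20,5],[0,-2,-1],1],[[-8,53,13],[0,-5.5,-2.3],1],[[-14,86,21],[-0.1,-9,-3.7],1],[[-20,120,29],[-0.1,-12.5,-5.1],1],[[-25,153,37],[-0.2,-16,-6.5],1],[[-31,186,45],[-0.2,-19.5,-8],1],[[-37,220,54],[-0.2,-23,-9.5],1],[[-43,255,62],[-0.3,-26.5,-11],1],[[-48,290,71],[-0.3,-30,-12.5],1],[[-53,320,79],[-0.3,-33,-13.8],1]]}}

```text
clock: 12.3
tool_pos: [0.5167, 0.036, 0.1507]
orientation: [179.6, 16.9, -178.0]
force: [1.9, -1.7, -2.0]
opening: 0.0299
gripper_force: 29.9
```

{"name": "move_arm", "arguments": {"motion": [[[-1,5,1],[0,-0.5,-0.2],1],[[-2,12,2],[0,-0.9,-0.4],1],[[-2,12,2],[0,-0.9,-0.4],1],[[-2,12,2],[0,-0.9,-0.4],1]]}}

```text
clock: 12.63
tool_pos: [0.5185, 0.0453, 0.1492]
orientation: [179.9, 17.6, -177.6]
force: [0.0, 0.2, -1.8]
opening: 0.03
gripper_force: 29.9
```

```bash
python3 - <<'E'
from g import *
st();go(rack(-172,15,152),18,RY)
s=ctrl.snapshot("scene"); t=ctrl.snapshot("top")
np.savez("s3.npz",**{n+"_"+k:S[k] for n,S in(("scene",s),("top",t)) for k in S})
c=np.zeros((600,800,3),np.uint8)
c[:400]=crop(s["color"],230,160,200,100,4); c[400:,:266]=cv2.resize(t["color"],(266,200)); 
u=proj(s,ctrl.get_obs()["tool_pos"])[0];print(u)
cv2.imwrite("pics/h1.png",c)
E
```

```text
t 12.6333 rack-local [-175.7   16.4  149.2] rpy [ 179.9    17.6  -177.63] q [  31.7    1.7  -47.2   19.   -26.8 -135.2] F [ 0.   0.2 -1.8] op 0.03002998563702286 29.937570788897574
shift [-4.3 -1.4 -1.6] turn [ 0.09 -0.4  -0.02]
[298.54496835 200.573767  ]
```

View pics/h1.png

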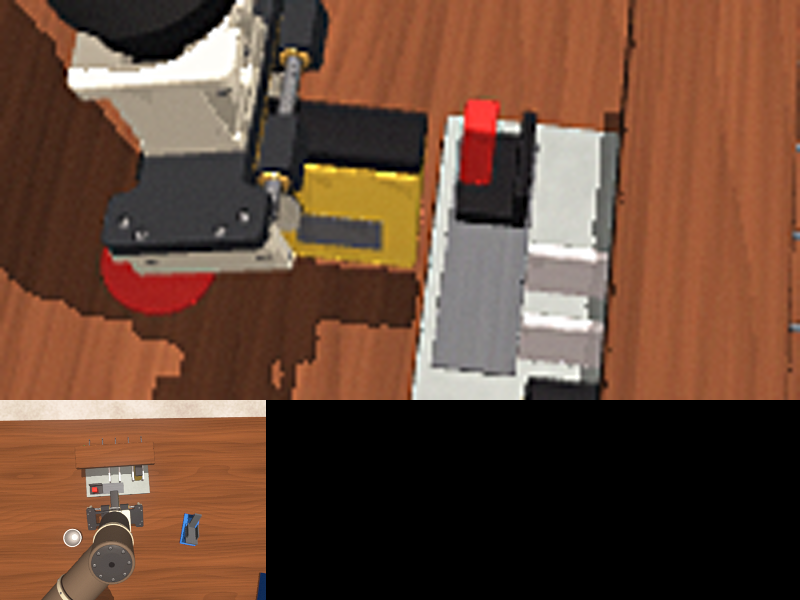

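```bash
python3 - <<'E'
from g import *
z=np.load("s3.npz");s={k:z["scene_"+k] for k in("color","camera_matrix","cam_to_world")}
o=ctrl.get_obs();d=Rn.from_euler("z",-RY,degrees=True).apply(o["tool_pos"]-RO)*1e3
for tilt in(-4,0,4):
    A=Rn.from_euler("y",tilt,degrees=True)
    for q in[(40,15,110),(40,-15,110),(40,-15,0),(-40,-15,0)]:
        l=A.apply(np.array(q)-[-32,0,70])+d
        u=proj(s,rack(*l))[0]; print(tilt,q,((u-[230,160])*4).round(0))
E
```

```text
-4 (40, 15, 110) [417. 103.]
-4 (40, -15, 110) [410. 156.]
-4 (40, -15, 0) [420. 267.]
-4 (-40, -15, 0) [269. 255.]
0 (40, 15, 110) [423. 109.]
0 (40, -15, 110) [416. 162.]
0 (40, -15, 0) [411. 271.]
0 (-40, -15, 0) [260. 254.]
4 (40, 15, 110) [428. 116.]
4 (40, -15, 110) [421. 168.]
4 (40, -15, 0) [401. 274.]
4 (-40, -15, 0) [251. 252.]
```

```bash
python3 -c "
from g import *
go(rack(-130,15,100),18,RY);go(rack(-120,15,86),18,RY)"
```

```text
shift [-28.   -1.   60.9] turn [ 0.1  -0.35 -0.12]
shift [-33.3  -1.1  77.3] turn [ 0.1  -0.35 -0.12]
```

{"name": "move_arm", "arguments": {"motion": [[[-5,-1,12],[0,-0.2,0],1],[[-10,-1,24],[0.1,-0.35,-0.1],1],[[-16,-1,36],[0.1,-0.35,-0.1],1],[[-22,-1,48],[0.1,-0.35,-0.1],1],[[-28,-1,61],[0.1,-0.35,-0.1],1],[[-31,-1,70],[0.1,-0.35,-0.1],1],[[-33.3,-1,77.3],[0.1,-0.35,-0.1],1],[[-33.3,-1,77.3],[0.1,-0.35,-0.1],1],[[-33.3,-1,77.3],[0.1,-0.35,-0.1],1]]}}

```text
clock: 13.48
tool_pos: [0.5742, 0.0457, 0.0856]
orientation: [-180.0, 18.0, -177.7]
force: [0.4, -0.9, -2.3]
opening: 0.0301
gripper_force: 29.9
```

```bash
python3 - <<'E'
from g import *
st();go(rack(-80,15,85),18,RY)
s=ctrl.snapshot("scene");t=ctrl.snapshot("top")
c=np.zeros((600,800,3),np.uint8)
c[:400]=crop(s["color"],280,160,160,80,5); c[400:,:400]=crop(t["color"],220,120,100,50,4); c[400:,400:]=cv2.resize(t["color"],(266,200)).repeat(1,1)[:, :400] if 0 else 0
cv2.imwrite("pics/h2.png",c)
E
```

```text
t 13.4833 rack-local [-120.    14.4   85.6] rpy [-179.96   17.96 -177.66] q [  25.9   12.1  -49.1   30.5  -14.1 -142.3] F [ 0.4 -0.9 -2.3] op 0.03007918820842661 29.937473656609654
shift [-37.8   0.6  12.9] turn [-0.05 -0.04 -0.06]
```

View pics/h2.png

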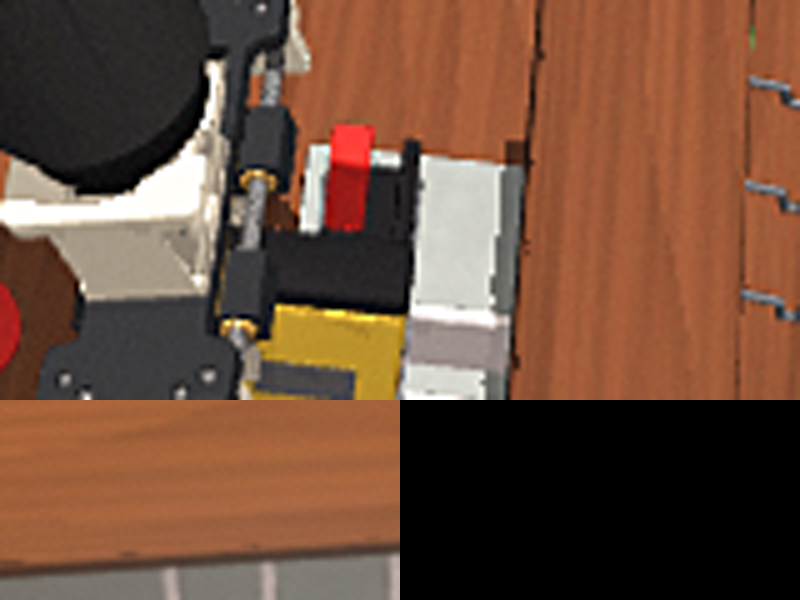

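```bash
python3 - <<'E'
from g import *
z=np.load("s3.npz");s={k:z["scene_"+k] for k in("color","camera_matrix","cam_to_world")}
t=ctrl.snapshot("top")
L=lambda P:(Rn.from_euler("z",-RY,degrees=True).apply(P-RO)*1e3).round(1)
for zz in(.045,.057):
    print(zz,[L(ray(s,230+x/4,160+y/4,zz)) for x,y in((565,246),(565,320))],[L(ray(t,220+x/4,120+(y-400)/4,zz)) for x,y in((172,590),(268,590),(394,590))])
E
```

```text
0.045 [array([-22.5,  45.5,  45. ]), array([-18.8,   0.2,  45. ])] [array([ 7. , 35.7, 45. ]), array([ 4.3, -7.2, 45. ]), array([  0.8, -63.6,  45. ])]
0.057 [array([-23. ,  38.8,  57. ]), array([-19.4,  -6. ,  57. ])] [array([ 4.3, 35. , 57. ]), array([ 1.6, -7.3, 57. ]), array([ -1.9, -63.1,  57. ])]
```

{"name": "move_arm", "arguments": {"motion": [[[-8,0.6,3],[0,0,0],1],[[-15,0.6,5],[0,0,0],1],[[-23,0.6,8],[0,0,0],1],[[-30,0.6,10.5],[0,0,0],1],[[-38,0.6,13],[0,0,0],1],[[-38,0.6,13],[0,0,0],1],[[-38,0.6,13],[0,0,0],1]]}}

```text
clock: 14.22
tool_pos: [0.6149, 0.0493, 0.0851]
orientation: [180.0, 18.0, -177.6]
force: [-0.9, -0.3, -2.2]
opening: 0.0297
gripper_force: 29.9
```

```bash
python3 -c "
from g import *
st();go(rack(-44,15,84.5),18,RY)"
```

```text
t 14.2167 rack-local [-79.2  16.3  85.1] rpy [ 179.99   18.01 -177.59] q [  25.2   15.6  -42.5   24.7  -16.6 -135.6] F [-0.9 -0.3 -2.2] op 0.029671850220388974 29.93750303518027
shift [-33.3  -1.3  11.5] turn [0.01 0.01 0.01]
```

{"name": "move_arm", "arguments": {"motion": [[[-7,-0.6,2],[0,0,0],1],[[-14,-0.6,4.5],[0,0,0],1],[[-21,-0.6,7],[0,0,0],1],[[-28,-0.6,9.5],[0,0,0],1],[[-33,-0.6,11.5],[0,0,0],1],[[-33,-0.6,11.5],[0,0,0],1],[[-33,-0.6,11.5],[0,0,0],1]]}}

```text
clock: 14.8
tool_pos: [0.6495, 0.05, 0.0844]
orientation: [180.0, 18.0, -177.6]
force: [-0.5, -1.6, -1.2]
opening: 0.0297
gripper_force: 29.9
```

```bash
python3 -c "
from g import *
st();go(rack(-34,15,84),18,RY)"
```

```text
t 14.8 rack-local [-44.6  15.5  84.4] rpy [ 179.99   18.   -177.6 ] q [  24.2   18.5  -36.9   20.7  -18.9 -130.5] F [-0.5 -1.6 -1.2] op 0.02973874696638561 29.937554611824453
shift [-10.   -0.5   3.6] turn [0.01 0.   0.  ]
```

Now the last 10 to 15 mm in small steps, watching the force.

{"name": "move_arm", "arguments": {"motion": [[[-3,-0.3,1.5],[0,0,0],1],[[-6,-0.3,2.7],[0,0,0],1],[[-8,-0.3,3.3],[0,0,0],1],[[-10,-0.3,4],[0,0,0],1],[[-10,-0.3,4],[0,0,0],1]]}}

```text
clock: 15.22
tool_pos: [0.6606, 0.0503, 0.0841]
orientation: [180.0, 18.0, -177.6]
force: [0.4, -0.0, -3.1]
opening: 0.03
gripper_force: 29.9
```

{"name": "move_arm", "arguments": {"motion": [[[-0.5,0,0.2],[0,0,0],1],[[-1,0,0.3],[0,0,0],1],[[-1.5,0,0.5],[0,0,0],1],[[-1.5,0,0.5],[0,0,0],1]]}}

```text
clock: 15.55
tool_pos: [0.6617, 0.0503, 0.084]
orientation: [180.0, 18.0, -177.6]
force: [0.4, -0.7, -1.7]
opening: 0.0298
gripper_force: 29.9
```

```bash
python3 -c "
from g import *
st()"
```

```text
t 15.55 rack-local [-32.4  15.3  84. ] rpy [ 179.99   18.03 -177.57] q [  23.8   19.5  -35.    19.6  -19.7 -128.9] F [ 0.4 -0.7 -1.7] op 0.029837162414169206 29.937725462950766
```

{"name": "move_arm", "arguments": {"motion": [[[-0.5,0,0.2],[0,0,0],1],[[-1,0,0.3],[0,0,0],1],[[-1.5,0,0.5],[0,0,0],1],[[-1.5,0,0.5],[0,0,0],1]]}}

```text
clock: 15.88
tool_pos: [0.662, 0.0499, 0.0836]
orientation: [-180.0, 17.9, -177.6]
force: [-7.1, 1.5, 1.8]
opening: 0.0298
gripper_force: 29.9
```

{"name": "move_arm", "arguments": {"motion": [[[-0.5,0,0.2],[0,0,0],1],[[-1,0,0.3],[0,0,0],1],[[-1.5,0,0.5],[0,0,0],1],[[-1.5,0,0.5],[0,0,0],1]]}}

```text
clock: 16.22
tool_pos: [0.6621, 0.0495, 0.083]
orientation: [-179.9, 17.8, -177.6]
force: [-14.3, 2.3, 5.1]
opening: 0.0299
gripper_force: 30.0
```

```bash
python3 -c "
from g import *
st()"
```

```text
t 16.2167 rack-local [-32.   14.6  83. ] rpy [-179.92   17.79 -177.59] q [  23.8   19.7  -34.7   19.2  -20.1 -128.5] F [-14.3   2.3   5.1] op 0.029916779133727568 29.954315568320453
```

{"name": "move_arm", "arguments": {"motion": [[[1,0,-0.3],[0,0,0],1],[[2,0,-0.6],[0,0,0],1],[[2,0,-0.6],[0,0,0],1],[[2,0,-0.6],[0,0,0],1]]}}

```text
clock: 16.55
tool_pos: [0.662, 0.05, 0.0835]
orientation: [-180.0, 17.9, -177.6]
force: [-6.3, 1.0, -0.8]
opening: 0.0299
gripper_force: 29.9
```

{"name": "move_arm", "arguments": {"motion": [[[0.2,0,0.5],[0,0,0],1],[[0.3,0,1],[0,0,0],1],[[0.3,0,1],[0,0,0],1]]}}

```text
clock: 16.8
tool_pos: [0.662, 0.0499, 0.0827]
orientation: [-180.0, 18.0, -177.6]
force: [-6.4, 0.3, 1.5]
opening: 0.0299
gripper_force: 29.9
```

{"name": "move_arm", "arguments": {"motion": [[[0.2,0,0.5],[0,0,0],1],[[0.3,0,1],[0,0,0],1],[[0.3,0,1],[0,0,0],1]]}}

```text
clock: 17.05
tool_pos: [0.662, 0.0498, 0.082]
orientation: [-180.0, 18.0, -177.6]
force: [-9.0, 0.7, 5.5]
opening: 0.03
gripper_force: 29.9
```

```bash
python3 -c "
from g import *
st()"
```

```text
t 17.05 rack-local [-32.1  14.9  82. ] rpy [-179.98   17.97 -177.6 ] q [  23.7   19.7  -35.1   19.8  -19.4 -129.1] F [-9.   0.7  5.5] op 0.029981964294643625 29.931554244831204
```

{"name": "move_arm", "arguments": {"motion": [[[0.2,0,0.5],[0,0,0],1],[[0.3,0,1],[0,0,0],1],[[0.3,0,1],[0,0,0],1]]}}

```text
clock: 17.3
tool_pos: [0.662, 0.0498, 0.082]
orientation: [-180.0, 18.0, -177.6]
force: [-16.1, -0.2, 14.8]
opening: 0.0301
gripper_force: 29.9
```

{"name": "move_arm", "arguments": {"motion": [[[0.2,0,0.5],[0,0,0],1],[[0.3,0,1],[0,0,0],1],[[0.3,0,1],[0,0,0],1]]}}

```text
clock: 17.55
tool_pos: [0.662, 0.0499, 0.0819]
orientation: [-180.0, 18.1, -177.6]
force: [-22.2, 1.2, 23.0]
opening: 0.0299
gripper_force: 30.0
```

```bash
python3 -c "
from g import *
st()"
```

```text
t 17.55 rack-local [-32.1  14.9  81.9] rpy [-179.98   18.07 -177.58] q [  23.7   19.7  -35.3   20.1  -19.2 -129.4] F [-22.2   1.2  23. ] op 0.029925548468678474 29.97701610904187
```

{"name": "move_arm", "arguments": {"motion": [[[0.4,0,-1.2],[0,0,0],1],[[0.8,0,-2.4],[0,0,0],1],[[0.8,0,-2.4],[0,0,0],1],[[0.8,0,-2.4],[0,0,0],1]]}}

```text
clock: 17.88
tool_pos: [0.6619, 0.0504, 0.082]
orientation: [180.0, 18.1, -177.6]
force: [-1.4, 0.5, 1.0]
opening: 0.0298
gripper_force: 30.0
```

```bash
python3 - <<'E'
from g import *
st()
s=ctrl.snapshot("scene")
c=crop(s["color"],310,160,133,100,6);cv2.imwrite("pics/h3.png",c)
for q in[(-40,15,122),(-40,-15,122),(-8,-15,122),(-40,-15,60),(-40,15,60)]: print(q,((proj(s,rack(q[0],15+q[1],q[2]))[0]-[310,160])*6).round(0))
E
```

```text
t 17.8833 rack-local [-32.2  15.5  82. ] rpy [ 179.97   18.07 -177.57] q [  23.8   19.6  -35.3   20.   -19.2 -129.3] F [-1.4  0.5  1. ] op 0.029805772101211173 29.960416546091437
(-40, 15, 122) [332. 294.]
(-40, -15, 122) [325. 370.]
(-8, -15, 122) [420. 381.]
(-40, -15, 60) [312. 455.]
(-40, 15, 60) [319. 381.]
```

View pics/h3.png

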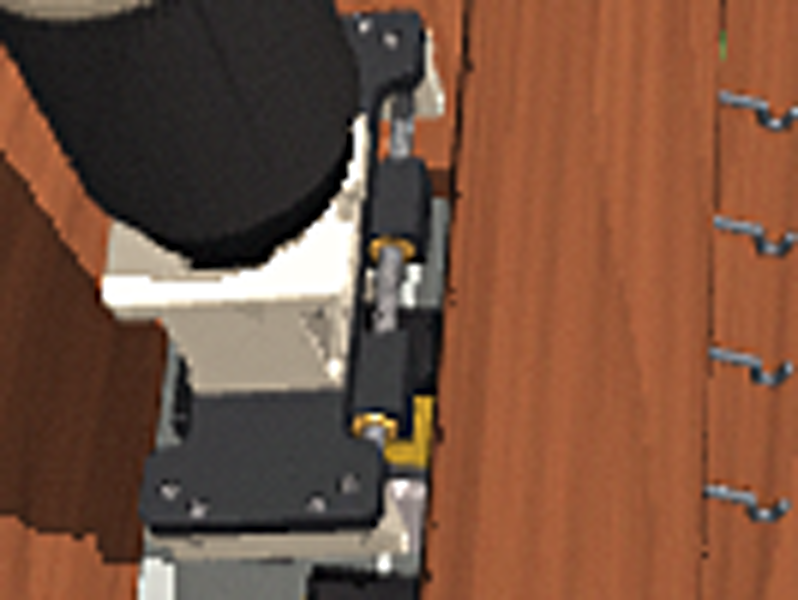

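The lamp stands under the shelf edge, with its yellow side at (415,430) inside the right wall. The floor and the copper block have both been felt at the expected positions. I'll release and back out along the tool axis.

{"name": "move_arm", "arguments": {"motion": [[[0,0,0],[0,0,0],1],[[0,0,0],[0,0,0],0.4],[[0,0,0],[0,0,0],0.4],[[0,0,0],[0,0,0],0.4],[[0,0,0],[0,0,0],0.4],[[0,0,0],[0,0,0],0.4]]}}

```text
clock: 18.43
tool_pos: [0.6615, 0.0503, 0.0818]
orientation: [180.0, 18.0, -177.6]
force: [-0.6, 0.1, -0.1]
opening: 0.0515
gripper_force: 0.0
```

{"name": "move_arm", "arguments": {"motion": [[[0,0,-5],[0,0,0],0.4],[[0,0,-15],[0,0,0],0.4],[[0,0,-30],[0,0,0],0.4],[[0,0,-50],[0,0,0],0.4],[[0,0,-75],[0,0,0],0.4],[[0,0,-100],[0,0,0],0.4],[[0,0,-115],[0,0,0],0.4],[[0,0,-115],[0,0,0],0.4]]}}

```text
clock: 19.1
tool_pos: [0.6267, 0.0495, 0.1958]
orientation: [179.9, 18.4, -177.6]
force: [-0.1, 0.4, 0.3]
opening: 0.053
gripper_force: 0.0
```

```bash
python3 - <<'E'
from g import *
st();go(rack(-80,100,150),10,RY)
s=ctrl.snapshot("scene");t=ctrl.snapshot("top")
# lamp front face visible? yellow/black pixels near empty slot (y 0..30, x -40) 
for n,S in(("scene",s),("top",t)):
    hsv=cv2.cvtColor(S["color"],cv2.COLOR_BGR2HSV)
    for q in[(-38,15,122),(-25,15,122),(-44,15,122),(-30,-2,90),(-40,15,80)]:
        u=proj(S,rack(*q))[0].round().astype(int);print(n,q,u,S["color"][u[1],u[0]])
E
```

```text
t 19.1 rack-local [-67.4  16.  195.8] rpy [ 179.86   18.36 -177.57] q [  26.2    8.8  -29.8   12.5  -35.1 -122.9] F [-0.1  0.4  0.3] op 0.05298175248409233 0.0
shift [26.4 83.9 39.7] turn [0.15 8.36 0.04]
scene (-38, 15, 122) [366 215] [25 27 29]
scene (-25, 15, 122) [372 216] [42 41 44]
scene (-44, 15, 122) [363 215] [159 169 175]
scene (-30, -2, 90) [368 231] [ 44 147 191]
scene (-40, 15, 80) [363 225] [141 139 148]
top (-38, 15, 122) [274 183] [53 60 71]
top (-25, 15, 122) [273 175] [ 87  91 101]
top (-44, 15, 122) [274 187] [56 63 71]
top (-30, -2, 90) [285 182] [57 64 72]
top (-40, 15, 80) [275 189] [118 147 165]
```

{"name": "move_arm", "arguments": {"motion": [[[4,14,6],[0,1.4,0],0.2],[[9,28,13],[0,2.8,0],0.2],[[13,42,20],[0,4.2,0],0.2],[[18,56,26],[0,5.6,0],0.2],[[22,70,33],[0,7,0],0.2],[[26.4,84,39.7],[0,8.4,0],0.2],[[26.4,84,39.7],[0,8.4,0],0.2],[[26.4,84,39.7],[0,8.4,0],0.2]]}}

```text
clock: 19.87
tool_pos: [0.6093, 0.1334, 0.1439]
orientation: [-180.0, 9.5, -177.5]
force: [-0.6, -0.2, -0.1]
opening: 0.0705
gripper_force: 0.0
```

```bash
python3 - <<'E'
from g import *
st();go(rack(-80,99.9,71),10,RY)
E
```

```text
t 19.8667 rack-local [-81.2 100.6 143.9] rpy [-179.96    9.5  -177.49] q [  33.1   15.6  -24.4    7.3  -42.  -125.6] F [-0.6 -0.2 -0.1] op 0.0704642365774168 0.0
shift [10.8 -0.6 72.1] turn [-0.02 -0.5   0.11]
```

{"name": "move_arm", "arguments": {"motion": [[[3,-0.6,20],[0,-0.5,0],0.2],[[6,-0.6,40],[0,-0.5,0],0.2],[[9,-0.6,58],[0,-0.5,0],0.2],[[10.8,-0.6,72],[0,-0.5,0],0.2],[[10.8,-0.6,72],[0,-0.5,0],1],[[10.8,-0.6,72],[0,-0.5,0],1],[[10.8,-0.6,72],[0,-0.5,0],1],[[10.8,-0.6,72],[0,-0.5,0],1],[[10.8,-0.6,72],[0,-0.5,0],1],[[10.8,-0.6,72],[0,-0.5,0],1]]}}

```text
clock: 20.7
tool_pos: [0.6112, 0.1318, 0.0734]
orientation: [179.9, 10.2, -177.6]
force: [-0.2, -0.2, -0.7]
opening: 0.0356
gripper_force: 0.0
```

{"name": "move_arm", "arguments": {"motion": [[[0,0,0],[0,0,0],1],[[0,0,0],[0,0,0],1],[[0,0,0],[0,0,0],1],[[0,0,0],[0,0,0],1],[[0,0,0],[0,0,0],1]]}}

```text
clock: 21.12
tool_pos: [0.611, 0.1318, 0.0728]
orientation: [180.0, 10.1, -177.6]
force: [-1.9, 0.8, 3.5]
opening: 0.0197
gripper_force: 30.0
```

```bash
python3 - <<'E'
from g import *
st();go(rack(-80,15,71),10,RY)
E
```

```text
t 21.1167 rack-local [-79.7  98.9  72.8] rpy [ 179.98   10.15 -177.56] q [  32.9   20.4  -30.1    9.9  -31.2 -128.5] F [-1.9  0.8  3.5] op 0.019666753358146837 30.000561475753784
shift [  0.7 -83.9   1.6] turn [0.03 0.15 0.04]
```

Gripped. I'll slide the keeper closed, slowing near the end.

{"name": "move_arm", "arguments": {"motion": [[[0,-8,0],[0,0,0],1],[[0,-20,0],[0,0,0],1],[[0,-32,0],[0,0,0],1],[[0,-44,0],[0,0,0],1],[[0,-56,0],[0,0,0],1],[[0,-66,0],[0,0,0],1],[[0,-74,0],[0,0,0],1],[[0,-79,0],[0,0,0],1],[[0,-82,0],[0,0,0],1],[[0,-82,0],[0,0,0],1]]}}

```text
clock: 21.95
tool_pos: [0.6145, 0.0484, 0.0727]
orientation: [-180.0, 10.1, -177.6]
force: [-0.4, -1.7, 5.0]
opening: 0.0201
gripper_force: 30.0
```

{"name": "move_arm", "arguments": {"motion": [[[0,-1,0],[0,0,0],1],[[0,-2,0],[0,0,0],1],[[0,-2,0],[0,0,0],1],[[0,-2,0],[0,0,0],1]]}}

```text
clock: 22.28
tool_pos: [0.6146, 0.0477, 0.0727]
orientation: [180.0, 10.2, -177.6]
force: [-4.1, 4.9, 5.3]
opening: 0.0203
gripper_force: 30.0
```

```bash
python3 - <<'E'
from g import *
st()
E
```

```text
t 22.2833 rack-local [-79.6  14.7  72.7] rpy [ 179.96   10.16 -177.58] q [  24.8   19.6  -30.3    7.4  -30.8 -118.4] F [-4.1  4.9  5.3] op 0.02030274911456841 30.00126153230667
```

{"name": "move_arm", "arguments": {"motion": [[[0,0.7,0],[0,0,0],1],[[0,0.7,0],[0,0,0],1],[[0,0.7,0],[0,0,0],0.4],[[0,0.7,0],[0,0,0],0.4],[[0,0.7,0],[0,0,0],0.4],[[0,0.7,0],[0,0,0],0.4],[[0,0.7,0],[0,0,0],0.4]]}}

```text
clock: 22.87
tool_pos: [0.6142, 0.0481, 0.0721]
orientation: [-180.0, 10.1, -177.6]
force: [0.6, -0.4, -0.3]
opening: 0.048
gripper_force: 0.0
```

{"name": "move_arm", "arguments": {"motion": [[[0,0,-10],[0,0,0],0.4],[[0,0,-30],[0,0,0],0.4],[[0,0,-60],[0,0,0],0.4],[[5,0,-90],[0,0,0],0.4],[[20,0,-120],[0,0,0],0.4],[[40,0,-140],[0,0,0],0.4],[[60,0,-150],[0,0,0],0.4],[[80,0,-150],[0,0,0],0.4],[[80,0,-150],[0,0,0],0.4],[[80,0,-150],[0,0,0],0.4]]}}

```text
clock: 23.7
tool_pos: [0.5086, 0.0439, 0.2072]
orientation: [179.9, 10.2, -177.5]
force: [0.6, 0.9, 1.1]
opening: 0.0527
gripper_force: 0.0
```

```bash
python3 - <<'E'
from g import *
st()
s=ctrl.snapshot("scene");im=s["color"].astype(int)
m=(im[...,2]>150)&(im[...,1]<70)&(im[...,0]<70);k,l,q,c=cv2.connectedComponentsWithStats(m.astype(np.uint8))
print([(c[i].round(1),q[i,4]) for i in range(1,k) if q[i,4]>10],"expected grip top",proj(s,rack(-79,15,85))[0],"cup px",s["color"][152,272])
for p in[(-38,15,122),(-25,15,122),(-44,15,122),(-30,-2,90),(-38,-85,122),(-25,-85,122),(-44,-85,122)]:
    u=proj(s,rack(*p))[0].round().astype(int);print(p,s["color"][u[1],u[0]])
E
```

```text
t 23.7 rack-local [-185.6   15.3  207.2] rpy [ 179.94   10.21 -177.53] q [  30.5    0.6  -33.1    6.4  -47.4 -122. ] F [0.6 0.9 1.1] op 0.05268966180739308 0.0
[(array([269.3, 225. ]), np.int32(559)), (array([345.9, 225.9]), np.int32(101))] expected grip top [344.92168682 221.92390296] cup px [14 16 15]
(-38, 15, 122) [25 26 25]
(-25, 15, 122) [42 38 43]
(-44, 15, 122) [214 221 222]
(-30, -2, 90) [ 45 147 189]
(-38, -85, 122) [24 28 28]
(-25, -85, 122) [44 42 46]
(-44, -85, 122) [208 217 217]
```

```bash
python3 -c "
from plant import ctrl
print(ctrl.close_job())"
```

```text
the job is handed in; nothing more can be done
None
```

The job is handed in at 23.7 s of the 72 s allowed, though no verdict came back: the lamp stands home in the slot against the copper block, the keeper is slid back to its closed stop and the gripper is clear; the other lamp and the token looked undisturbed in the last image, but I did not recheck the cup.

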